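# Turn round the scorer's battery carrier

## Task

The games-room scorer is dead because its battery carrier was put in back to front. Lift the carrier by its handle clear of the bay in the sloping panel, turn it half round so that its contact end comes to the end of the bay with the brass terminals, and lower it in, without dropping it, until it is fully home; then let go. Leave the other things on the table where they are.

Things in the scene. Friction and masses are not known exactly. Their poses are not given: they have to be found in the camera images.
- scorer: Grey wedge-shaped desk scorer, 270 deep, 390 wide, 158 mm high (186 with carrying handle at its far upper edge), fixed. Origin: under its centre; x away from its low front, z up. Panel slopes 30 deg, rising to +x. On it only the bay, its terminal block and keys or knob up to 8 mm high. Spare cells and the bay cover lie to its right (-y), chalk and screwdriver to its left.
- bay: Black rectangular pocket sunk in the scorer's sloping panel; does not move. Origin: centre of its flat floor. +z: panel normal, out of the pocket, leaning 30 deg from vertical towards the scorer's low front (robot side). +x up the slope, +y level, towards the end with two brass terminals. 74 mm along x, 120 mm along y; straight walls 18 mm high, then flaring outward 7 mm up to the rim.
- bay_rim (a point): Centre of the bay's mouth: 32 mm along bay +z from the bay's origin; the rim stands 2 mm proud of the flat panel. Axes as the bay's.
- bay_terminals (a point): Point on the bay's floor at its terminal end: 58 mm along the bay's +y from its origin. Beyond this end a black terminal block (46 x 22 mm, top 40 mm above floor level, centred 81 mm from the bay's origin) carries two brass strips that run down the end wall; the other end has none.
- carrier: Loose white tray with four lying C cells, 70 (x) x 116 (y) x 29 mm high, 0.25 to 0.42 kg, 2 mm clearance each side in the bay. Origin: centre of its underside, +z up, +y to its contact end. Starts fully seated the wrong way: x and y axes opposite to the bay's. Rightly seated its axes agree with the bay's and its origin is on the bay's origin within the play.
- carrier_handle (a point): Middle of the carrier's handle, 57 mm above its underside: a bar 12 mm thick (x), 60 mm long (y), from 46 to 68 mm above the underside, standing on two end posts over the middle of the tray. Axes as the carrier's. Plain smooth plastic; grip across its thickness.
- carrier_contacts (a point): Point on the carrier's underside at its contact end: 58 mm along its +y. This end has a raised cap (50 x 13 mm, 38 mm above the underside) with two brass strips over it; the other end is plain and low (29 mm).
- cell_a: Spare C cell standing upright, 26 mm diameter, 50 mm high, loose, near the scorer's right front corner. Origin: centre of its foot. Not to be disturbed.
- cell_b: Second spare C cell, the same, near the first. Not to be disturbed.
- screwdriver: Screwdriver lying on the table left of the scorer, 180 mm long, loose. Not to be disturbed.
- chalk: Cue chalk, 22 mm cube, loose, left of the scorer's far corner. Not to be disturbed.
- mug: Mug with handle, 82 mm across, 95 mm high, loose, upright, at the side of the table. Origin: centre of its foot. Not to be disturbed.
- can: Drinks can, 66 mm diameter, 120 mm high, loose, upright, at the side of the table. Origin: centre of its foot. Not to be disturbed.
- puck: Steel shuffle puck, 59 mm diameter, 25 mm high, loose, at the side of the table. Origin: centre of its underside. Not to be disturbed.
- bay_cover: Cover plate of the bay, taken off: flat grey plate 142 x 96 x 4 mm, loose, lying on the table right of the scorer. Origin: centre of its underside. Not to be disturbed.
Things that resemble listed ones, but are neither listed nor needed, are in the scene too. Leave any pink look-alike of the carrier alone.

How it is judged:
By the outcome, as a careful person would: the job done as asked, in the order asked, and still so for the second after the job is handed in, with the robot touching nothing.
It also fails if it takes over 45 s, if anything falls off the work surface, if the arm or the gripper's body presses on something with over 40 N, if the wrist force passes 120 N, or if a joint passes its speed limit or range.

## Robot

A 7-joint arm with a two-finger parallel gripper is mounted at the origin on the work surface. World frame = base frame: x ahead of the robot, y to its left, z up, the work surface at z = 0. Lengths are in mm, angles in rad, forces in N, time in s.
With the tool pointing down it reaches from about 400 to 875 mm from the base axis. Payload 4.4 kg.
Tool frame: the origin (TCP) lies on the centre line of the jaws, within the pads' length; the fingertips stand 8 mm ahead of it and the grasp point (between the pads) lies 11 mm behind it; x points along the fingers, z is the direction in which the jaws open and shut, and the axes are right-handed (so a half turn about x gives the same grasp; the last joint's range is limited). The gripper opens to 85 mm and grips with 20 to 120 N. Pads are 22 mm wide; open, the fingers measure 114 mm over their backs; the gripper's body (76 mm by 85 mm) begins 54 mm behind the grasp point. The pads swing forward as they close: fully open they stand 13 mm farther back than shut.
Start: joints at [-1.41, 0.628, 0.038, 1.517, -0.027, 0.996, -0.02], TCP at [146.134, 633.374, 239.313] pointing down, gripper open.
Joint ranges: [-3.06, 3.06], [-0.37, 2.12], [-1.25, 1.32], [0.18, 2.47], [-1.1, 4.24], [0.23, 1.98], [-2.94, 2.94]. Speed limits (rad/s): [2.57, 2.57, 3.14, 3.14, 3.14, 3.14, 3.14].

## Interface

Orientations are given as [roll, pitch, yaw] about the fixed x, y, z axes, in that order (R = Rz(yaw) Ry(pitch) Rx(roll)).
In Python, from cell import ctrl, get_image, camera_params gives the robot as it stands. The module is installed in compiled form; this text tells all that it offers.
- The arm moves only by the shell command python3 -m handwheel 'ROWS'. ROWS is text: rows parted by semicolons, each of 7 numbers parted by spaces: the opening, from -1 (shut) to 1 (fully open), then the shift along the tool's x, y, z in mm, then the turn, a rotation vector about the tool's x, y, z in rad. In form: grip x y z wx wy wz; .... A call has 1 to 10 rows; each row shifts and turns the pose as measured when the row begins, along the tool's axes as they then stand; what a row does not reach is not made up. A row lasts 1/10 s, in which the tool goes at most 50 mm and 8.59 degrees, less where a joint would pass 70% of its speed; a pose out of reach is approached as far as the arm can. A call with a gripper value outside its range is refused whole. The fingers move at their own pace and stop on an object; the grip force is fixed at half the most. Time passes only in rows, so rows that do not move let the fingers close. It gives the time, the measured TCP pose, the force and the opening at its end, in the units of the state.
- ctrl.read_state(): the state, without advancing time (a new reading comes with each control period).
- get_image(name): name is "scene" or "top" or "wrist"; returns the picture (480x640x3 uint8, blue, green, red); there is no depth.
- camera_params(name): a dict with "fx", "fy", "cx", "cy" (pixels), "eye" and "orientation" of the camera in the world. Camera axes: x right, y up, looking along -z (the intrinsics and any distortion apply to the point x, -y, -z); pixel columns grow to the right and rows downward; lengths in mm; the calibration is good to about 2 mm. A picture is of the moment at which its call begins: read the wrist's pose just before it. camera_params takes no time and is no camera call; for the wrist camera it gives the pose at the moment of the call.
- ctrl.finish_job(): hands the job in, once; it reports no verdict.
The state is a dict: "clock": time; "qpos": joint angles; "qd": joint speeds; "tau": joint torques, N m; "eef_pos": TCP position; "tool_rot": TCP orientation; "force": force on the tool from outside, world axes, zero at the start; "torque": the same for the moment, N m; "width": finger opening in mm.
Only numpy, scipy, OpenCV 4.12 (cv2) and the standard library are available. Lean on these libraries where they do the work, as an engineer would, in place of code of your own. Each camera call takes 0.05 s, during which the arm holds its last target.

## Working session

There is one attempt and no reset: what is moved stays moved. The work goes in short steps, Python scripts to look and compute and a shell command to move; the robot and the scene stay as the last step left them, time stands still between calls to the robot, and variables do not carry over. Pictures are saved under pics/ and viewed, and the job is handed in when it is done.

```bash
mkdir -p pics
python3 - <<'E'
from cell import ctrl,get_image,camera_params
import cv2
for n in ("scene","top","wrist"):
    print(n,camera_params(n)); cv2.imwrite(f"pics/{n}0.png",get_image(n))
print(ctrl.read_state())
E
```

```text
scene {'fx': 475.9312704465278, 'fy': 475.9312704465278, 'cx': 319.25189003065714, 'cy': 239.42750534242825, 'eye': array([1346.82706638, -592.20207196,  929.92858663]), 'orientation': array([0.87753882, 0.0146507 , 0.95230174])}
top {'fx': 620.46917743238, 'fy': 620.46917743238, 'cx': 324.2238462078872, 'cy': 238.00067154208813, 'eye': array([ 204.00668274,    4.126254  , 1720.26335757]), 'orientation': array([ 0.18214442, -0.00694298, -1.58549483])}
wrist {'fx': 410.32319114369295, 'fy': 410.32319114369295, 'cx': 316.6827153076936, 'cy': 240.7422709431429, 'eye': array([ 71.92108628, 650.60183222, 374.0314166 ]), 'orientation': array([-0.30059168,  0.00161138,  1.34466773])}
{'clock': 0.15, 'qpos': array([-1.40984142,  0.62911935,  0.03843473,  1.51811391, -0.027004  ,
        0.99629787, -0.01998799]), 'qd': array([-0.00039005, -0.00258198, -0.00112336, -0.00288967,  0.00115537,
       -0.00077999,  0.00167866]), 'tau': array([ 2.04704433e-03, -5.63798690e+01,  1.22773558e+00, -1.93652058e+01,
        1.10693282e-02,  7.37777824e-03, -1.78457654e-06]), 'eef_pos': array([145.98851337, 632.93335697, 238.61715361]), 'tool_rot': array([ 3.13723157,  1.56937495, -1.80189087]), 'force': array([-0.05383009,  0.60258974,  0.42449896]), 'torque': array([0.02733795, 0.02588457, 0.03004392]), 'width': 85.35811832882295}
```

View pics/scene0.png

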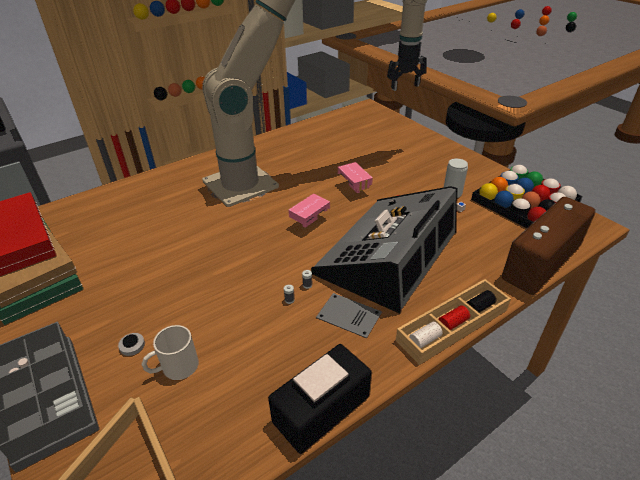

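View pics/top0.png

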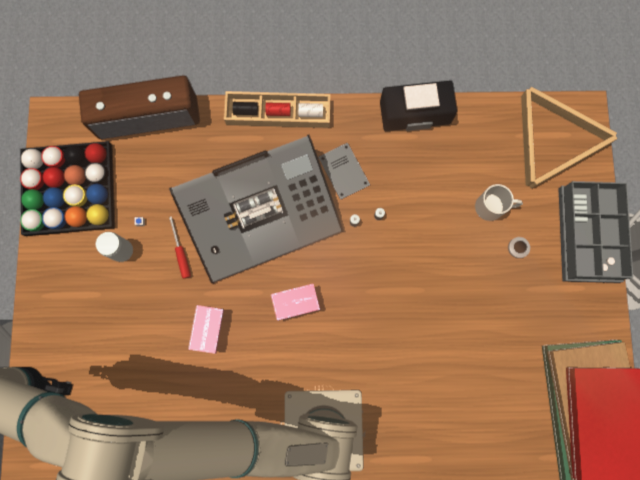

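View pics/wrist0.png

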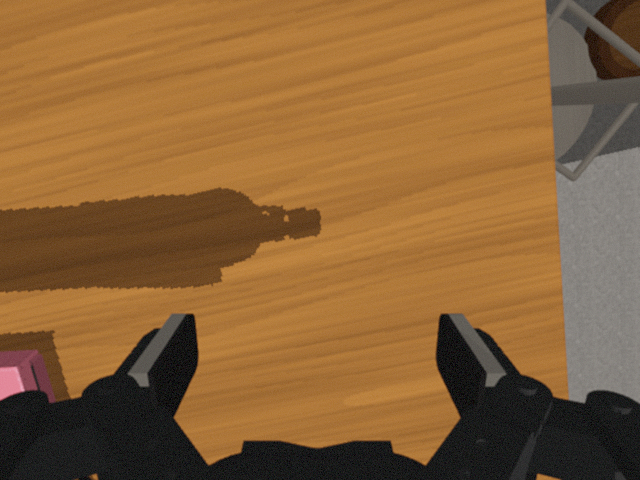

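Run:
```python
import cv2
a=cv2.imread("pics/top0.png")[120:300,150:400]; cv2.imwrite("pics/topc.png",cv2.resize(a,None,fx=3.2,fy=3.2,interpolation=cv2.INTER_CUBIC))
a=cv2.imread("pics/scene0.png")[170:320,300:480]; cv2.imwrite("pics/scenec.png",cv2.resize(a,None,fx=4,fy=4,interpolation=cv2.INTER_CUBIC))
```

```text
(no output)
```

View pics/topc.png

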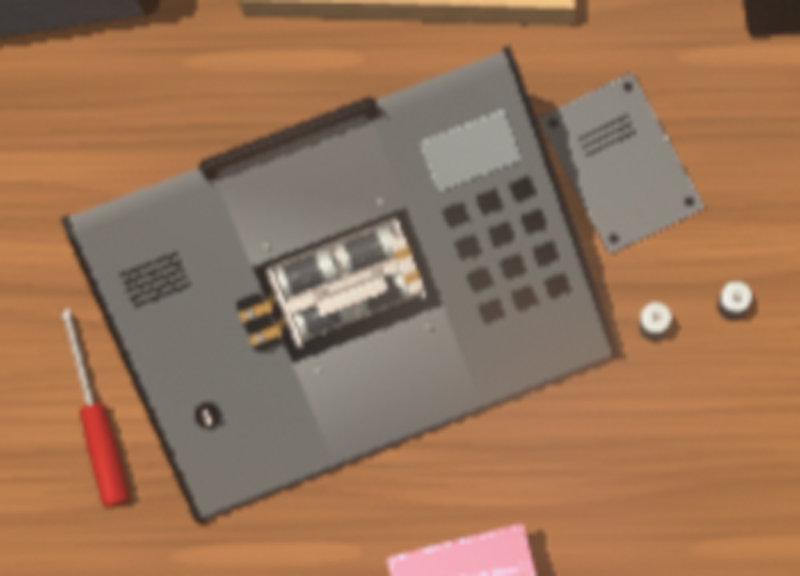

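View pics/scenec.png

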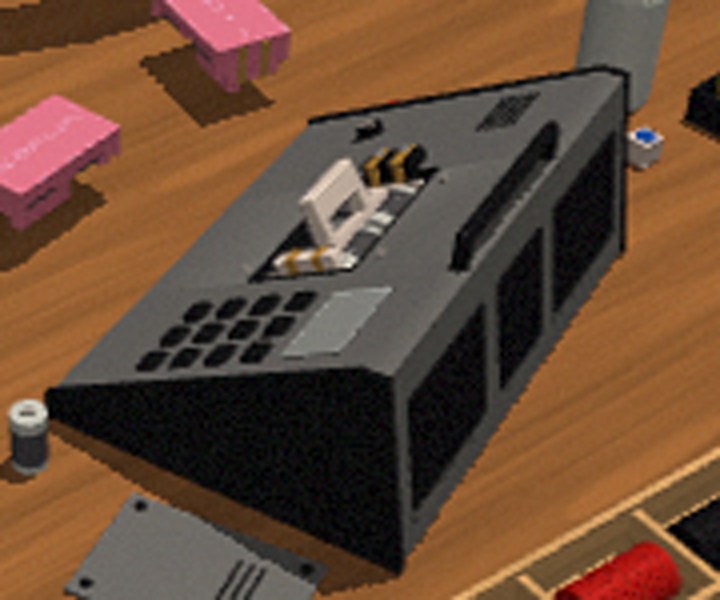

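```bash
cat > h.py <<'E'
import numpy as np
from scipy.spatial.transform import Rotation as Ro
from cell import camera_params
def R(rpy): return Ro.from_euler('xyz',rpy).as_matrix()
def ray(p,px):
    d=np.array([(px[0]-p['cx'])/p['fx'],-(px[1]-p['cy'])/p['fy'],-1.]); d=R(p['orientation'])@d
    return np.array(p['eye']),d/np.linalg.norm(d)
def onz(p,px,z): e,d=ray(p,px); return e+d*(z-e[2])/d[2]
def tri(pa,a,pb,b):
    e1,d1=ray(pa,a); e2,d2=ray(pb,b)
    A=np.stack([d1,-d2],1); s=np.linalg.lstsq(A,e2-e1,rcond=None)[0]
    x1=e1+d1*s[0]; x2=e2+d2*s[1]; return (x1+x2)/2,np.linalg.norm(x1-x2)
def proj(p,X):
    c=R(p['orientation']).T@(np.asarray(X)-p['eye']); return np.array([p['cx']+p['fx']*c[0]/-c[2],p['cy']-p['fy']*c[1]/-c[2]])
E
python3 - <<'E'
from h import *
np.set_printoptions(precision=1,suppress=True)
t=camera_params('top'); s=camera_params('scene')
T=lambda x,y:(150+(x+.5)/3.2-.5,120+(y+.5)/3.2-.5); S=lambda x,y:(300+(x+.5)/4-.5,170+(y+.5)/4-.5)
fl=onz(t,T(200,522),2); fr=onz(t,T(617,355),2)
bl=onz(t,T(66,218),158); br=onz(t,T(507,48),158)
print(fl,fr,bl,br,np.linalg.norm(fl-fr),np.linalg.norm(bl-br),np.linalg.norm((fl-bl)[:2]),np.linalg.norm((fr-br)[:2]))
for a,b in((fl,fr),(bl,br)):
    d=(a-b); print(np.arctan2(-d[0],d[1]))
for n,a,b in [("BR",(507,48),(398,375)),("BL",(66,218),(626,72)),("FR",(617,355),(48,392)),("FL",(200,522),(310,120)),
  ("rim FL?",(292,360),(0,0))][:4]:
    print(n,*tri(t,T(*a),s,S(*b)))
E
```

```text
[398.1 300.4   2. ] [540.9 -64.3   2. ] [629.4 386.5 158. ] [769.6  27.6 158. ] 391.63766644338716 385.32199256445335 246.7892973989983 246.50834830771092
0.37311239849410016
0.3724519488268642
BR [770.8  30.9 162.5] 8.635832457813269
BL [629.8 387.1 161. ] 3.420437107653575
FR [537.6 -61.4  24.6] 4.56910888232244
FL [397.  298.6  25.2] 5.106114808013399
```

```bash
cat >> h.py <<'E'
yaw=0.3728
u=np.array([np.cos(yaw),np.sin(yaw),0]); v=np.array([-np.sin(yaw),np.cos(yaw),0])
bx=np.cos(np.pi/6)*u+np.array([0,0,.5]); by=v; bz=np.cross(bx,by)
def toolR(sign):
    x=-bz; z=sign*bx; return np.stack([x,np.cross(z,x),z],1)
def delta(st,target,Rt):
    Rc=R(st['tool_rot']); d=Rc.T@(np.asarray(target)-st['eef_pos']); w=Ro.from_matrix(Rc.T@Rt).as_rotvec()
    return d,w
E
python3 - <<'E'
from h import *
from cell import ctrl
np.set_printoptions(precision=3,suppress=True)
t=camera_params('top'); st=ctrl.read_state()
print(R(st['tool_rot']))
w=camera_params('wrist'); Rc=R(st['tool_rot']); print('cam in tool',Rc.T@(w['eye']-st['eef_pos']),Rc.T@R(w['orientation']))
T=lambda x,y:(150+(x+.5)/3.2-.5,120+(y+.5)/3.2-.5)
for c in [(258,262),(405,210),(440,303),(292,360),(349,285)]:
    print(onz(t,T(*c),100))
print(bx,by,bz)
c=onz(t,T(349,285),100)
for s in (1,-1):
    print(s,delta(st,c+150*bz,toolR(s)))
E
```

```text
[[-0.    -0.974  0.225]
 [-0.001  0.225  0.974]
 [-1.     0.    -0.001]]
cam in tool [-135.534   76.143    0.429] [[-0.     0.296 -0.955]
 [ 0.001  0.955  0.296]
 [ 1.    -0.001 -0.   ]]
[605.053 238.921 100.   ]
[648.493 115.783 100.   ]
[567.867  86.621 100.   ]
[521.008 209.656 100.   ]
[584.285 162.64  100.   ]
[0.807 0.315 0.5  ] [-0.364  0.931  0.   ] [-0.466 -0.182  0.866]
1 (array([   9.282, -470.879, -402.036]), array([ 0.948, -0.483, -0.253]))
-1 (array([   9.282, -470.879, -402.036]), array([-2.111,  0.298, -0.567]))
```

```bash
cat >> h.py <<'E'
def plan(target,Rt,n,grip=1,st=None):
    from cell import ctrl
    st=st or ctrl.read_state(); Rc=R(st['tool_rot']); p=np.array(st['eef_pos'])
    w=Ro.from_matrix(Rc.T@Rt).as_rotvec()/n; d=(np.asarray(target)-p)/n
    print('|d|/row',np.linalg.norm(d),'|w|/row',np.linalg.norm(w))
    for i in range(n):
        a=Rc.T@d; print(grip,*[round(float(x),1) for x in a],*[round(float(x),3) for x in w],end=';\n'); Rc=Rc@Ro.from_rotvec(w).as_matrix()
E
python3 - <<'E'
from h import *
plan(np.array([584,162,100])+200*bz,toolR(1),14)
E
```

```text
|d|/row 43.88928044232206 |w|/row 0.07814454467654991
1 -2.4 -32.2 -29.8 0.068 -0.034 -0.018;
1 -2.8 -34.1 -27.4 0.068 -0.034 -0.018;
1 -3.1 -36.0 -25.0 0.068 -0.034 -0.018;
1 -3.2 -37.6 -22.4 0.068 -0.034 -0.018;
1 -3.3 -39.1 -19.6 0.068 -0.034 -0.018;
1 -3.2 -40.4 -16.8 0.068 -0.034 -0.018;
1 -3.0 -41.5 -14.0 0.068 -0.034 -0.018;
1 -2.6 -42.4 -11.0 0.068 -0.034 -0.018;
1 -2.2 -43.1 -8.0 0.068 -0.034 -0.018;
1 -1.6 -43.6 -5.0 0.068 -0.034 -0.018;
1 -1.0 -43.8 -2.0 0.068 -0.034 -0.018;
1 -0.2 -43.9 1.0 0.068 -0.034 -0.018;
1 0.7 -43.7 3.9 0.068 -0.034 -0.018;
1 1.7 -43.3 6.8 0.068 -0.034 -0.018;
```

```bash
python3 -m handwheel '1 -2.4 -32 -30 0.068 -0.034 -0.018; 1 -2.8 -34 -27 0.068 -0.034 -0.018; 1 -3 -36 -25 0.068 -0.034 -0.018; 1 -3 -38 -22 0.068 -0.034 -0.018; 1 -3 -39 -20 0.068 -0.034 -0.018; 1 -3 -40 -17 0.068 -0.034 -0.018; 1 -3 -42 -14 0.068 -0.034 -0.018; 1 -2.6 -42 -11 0.068 -0.034 -0.018; 1 -2 -43 -8 0.068 -0.034 -0.018; 1 -1.6 -44 -5 0.068 -0.034 -0.018'
python3 - <<'E'
from h import *
from cell import ctrl
print(ctrl.read_state()['qpos'],ctrl.read_state()['force'])
plan(np.array([584,162,100])+200*bz,toolR(1),5)
E
```

```text
clock: 1.15
eef_pos: [392.3, 260.0, 258.5]
tool_rot: [-0.124, 1.182, 0.515]
force: [0.3, 0.1, 0.3]
width: 85.3
[-0.94339539  0.21399456  0.30108481  2.30950588 -0.03217093  0.24253545
  0.00711562] [0.25372715 0.12882416 0.34426973]
|d|/row 33.47099164180224 |w|/row 0.058361008756133044
1 -1.2 -33.4 0.6 0.05 -0.026 -0.014;
1 -0.7 -33.4 2.3 0.05 -0.026 -0.014;
1 -0.2 -33.2 4.0 0.05 -0.026 -0.014;
1 0.4 -33.0 5.7 0.05 -0.026 -0.014;
1 1.1 -32.6 7.3 0.05 -0.026 -0.014;
```

```bash
python3 -m handwheel '1 -1 -34 1 0.05 -0.026 -0.014; 1 -0.7 -33 2 0.05 -0.026 -0.014; 1 0 -33 4 0.05 -0.026 -0.014; 1 0.4 -33 6 0.05 -0.026 -0.014; 1 1 -33 7 0.05 -0.026 -0.014; 1 0 0 0 0 0 0'
python3 - <<'E'
from h import *
from cell import ctrl,get_image
import cv2
print(ctrl.read_state()['qpos'])
plan(np.array([584,162,100])+200*bz,toolR(1),1)
st=ctrl.read_state(); cv2.imwrite("pics/w1.png",get_image("wrist"))
E
```

```text
clock: 1.75
eef_pos: [475.8, 145.9, 273.0]
tool_rot: [-0.019, 1.09, 0.392]
force: [-0.8, -0.6, 0.1]
width: 85.9
[-0.80938511  0.23330501  0.58139434  2.31389466 -0.89737028  0.23471492
  0.97795107]
|d|/row 25.282986096082883 |w|/row 0.056459794241949995
1 2.7 -24.6 5.1 0.036 -0.043 -0.01;
```

View pics/w1.png

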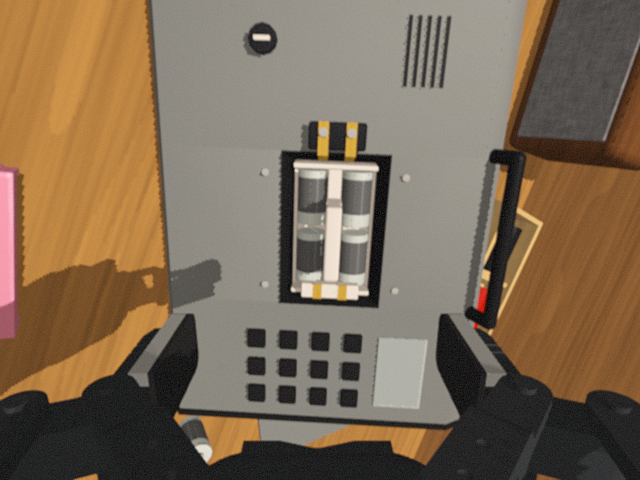

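Run:
```python
import cv2
a=cv2.imread("pics/w1.png")[110:320,250:420]; cv2.imwrite("pics/w1c.png",cv2.resize(a,None,fx=2.8,fy=2.8,interpolation=cv2.INTER_CUBIC))
```

```text
(no output)
```

View pics/w1c.png

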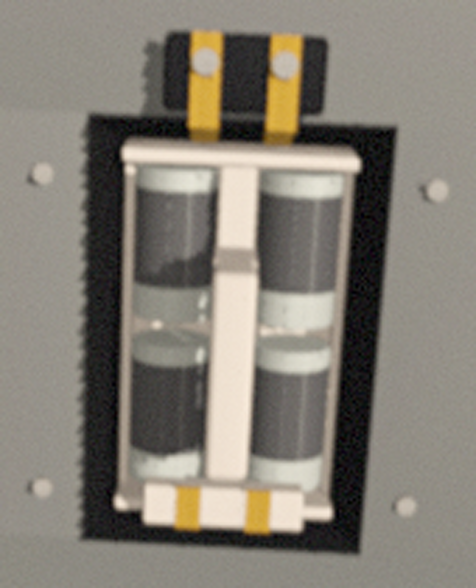

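```bash
cat > m.py <<'E'
from h import *
import cv2
from cell import ctrl
np.set_printoptions(precision=2,suppress=True)
w=camera_params('wrist'); t=camera_params('top'); s=camera_params('scene')
W=lambda x,y:(250+(x+.5)/2.8-.5,110+(y+.5)/2.8-.5)
T=lambda x,y:(150+(x+.5)/3.2-.5,120+(y+.5)/3.2-.5)
cw=[(90,113),(396,127),(358,553),(82,538)]
ct=[(258,262),(292,360),(440,303),(405,210)]
# order wrist TL=(-x,+y) TR=(+x,+y) BR=(+x,-y) BL ; top: (258,262)=(+x,+y),(292,360)=(-x,+y),(440,303)=(-x,-y),(405,210)=(+x,-y)
cw=dict(zip(['-+','++','+-','--'],cw)); ct=dict(zip(['++','-+','--','+-'],ct))
P={}
for k in cw:
    P[k],e=tri(w,W(*cw[k]),t,T(*ct[k])); print(k,P[k],e)
print('centre',sum(P.values())/4)
print('sizes',[np.linalg.norm(P[a]-P[b]) for a,b in(('++','-+'),('+-','--'),('++','+-'),('-+','--'))])
K=np.array([[w['fx'],0,w['cx']],[0,w['fy'],w['cy']],[0,0,1]])
for L in ((88,134),(92,138)):
    obj=np.array([[-L[0]/2,L[1]/2,0],[L[0]/2,L[1]/2,0],[L[0]/2,-L[1]/2,0],[-L[0]/2,-L[1]/2,0]],float)
    ok,rv,tv=cv2.solvePnP(obj,np.array([W(*cw[k]) for k in('-+','++','+-','--')]),K,None)
    F=np.diag([1,-1,-1.]); Rw=R(w['orientation'])@F
    Rb=Rw@cv2.Rodrigues(rv)[0]; print(L,'c',w['eye']+Rw@tv[:,0]); print(Rb)
print(np.stack([bx,by,bz],1))
# plane method: fixed orientation, scale
for c in [sum(np.array(W(*cw[k])) for k in cw)/4]:
    for z in (90,95,100,105,110):
        pl=onz(w,c,z); Q={k:(lambda e,d: e+d*(np.dot(pl-e,bz)/np.dot(d,bz)))(*ray(w,W(*cw[k]))) for k in cw}
        D={k:(np.array([bx@(Q[k]-pl),by@(Q[k]-pl)])) for k in Q}
        print(z,pl,D)
E
python3 m.py
```

```text
-+ [532.41 218.91  44.38] 4.453110474262019
++ [603.58 243.92 104.4 ] 11.212348591143373
+- [645.97 116.89 113.3 ] 4.5498551944613235
-- [576.06  88.4   62.98] 0.322735778959027
centre [589.51 167.03  81.27]
sizes [np.float64(96.40182766217391), np.float64(90.73190243202885), np.float64(134.21153844342206), np.float64(138.86668126265226)]
(88, 134) c [578.1  169.75 101.25]
[[ 0.81 -0.36 -0.46]
 [ 0.31  0.93 -0.18]
 [ 0.5   0.    0.87]]
(92, 138) c [585.66 169.22  89.55]
[[ 0.81 -0.35 -0.47]
 [ 0.31  0.94 -0.15]
 [ 0.49 -0.02  0.87]]
[[ 0.81 -0.36 -0.47]
 [ 0.32  0.93 -0.18]
 [ 0.5   0.    0.87]]
90 [584.31 172.43  90.  ] {'-+': array([-45.77,  65.81]), '++': array([45.62, 65.64]), '+-': array([ 45.67, -73.22]), '--': array([-46.28, -73.34])}
95 [581.03 172.78  95.  ] {'-+': array([-45.01,  64.72]), '++': array([44.87, 64.55]), '+-': array([ 44.92, -72.01]), '--': array([-45.51, -72.12])}
100 [577.76 173.13 100.  ] {'-+': array([-44.25,  63.63]), '++': array([44.11, 63.46]), '+-': array([ 44.16, -70.8 ]), '--': array([-44.75, -70.91])}
105 [574.48 173.48 105.  ] {'-+': array([-43.5 ,  62.54]), '++': array([43.36, 62.38]), '+-': array([ 43.41, -69.59]), '--': array([-43.98, -69.7 ])}
110 [571.2  173.83 110.  ] {'-+': array([-42.74,  61.45]), '++': array([42.6 , 61.29]), '+-': array([ 42.65, -68.38]), '--': array([-43.22, -68.48])}
```

Run:
```python
from h import *
w=camera_params('wrist'); t=camera_params('top'); s=camera_params('scene')
for c in ([578.1,169.75,101.25],[585.66,169.22,89.55]):
  c=np.array(c)
  for n,d in [('bar+y',36*bz+30*by),('bar-y',36*bz-30*by),('rim++',44*bx+67*by)]:
    X=c+d; a=proj(w,X); b=proj(t,X); q=proj(s,X)
    print(n,'wristcrop',(a-[250,110])*2.8,'topcrop',(b-[150,120])*3.2,'scenecrop',(q-[300,170])*4)
```

```text
bar+y wristcrop [233.96876149 270.57609807] topcrop [308.97374896 315.72631922] scenecrop [341.0386576  146.40588883]
bar-y wristcrop [223.02296206 479.97847021] topcrop [377.45148446 288.77087727] scenecrop [301.26201816 189.4624617 ]
rim++ wristcrop [394.9097117  125.56303603] topcrop [244.03033931 272.98588938] scenecrop [434.11815466 155.5253972 ]
bar+y wristcrop [233.896636   272.18546851] topcrop [311.34109919 309.7521052 ] scenecrop [346.33530955 164.97794701]
bar-y wristcrop [223.40621928 472.86439099] topcrop [379.27451346 283.02472338] scenecrop [306.78657096 208.49291131]
rim++ wristcrop [388.30879289 132.95308646] topcrop [246.88210441 267.40130241] scenecrop [439.22560227 174.00724984]
```

Run:
```python
from h import *
plan(np.array([585.5,169,90])+85*bz,toolR(1),4)
import cv2
a=cv2.imread("pics/top0.png")[175:240,220:300]; cv2.imwrite("pics/topd.png",cv2.resize(a,None,fx=8,fy=8,interpolation=cv2.INTER_CUBIC))
a=cv2.imread("pics/scene0.png")[200:250,360:420]; cv2.imwrite("pics/scened.png",cv2.resize(a,None,fx=10,fy=10,interpolation=cv2.INTER_CUBIC))
```

```text
|d|/row 32.622384621105724 |w|/row 0.015183907555549872
1 32.0 -5.7 2.5 0.01 -0.011 -0.003;
1 32.1 -5.6 2.2 0.01 -0.011 -0.003;
1 32.1 -5.4 1.9 0.01 -0.011 -0.003;
1 32.1 -5.3 1.6 0.01 -0.011 -0.003;
```

View pics/topd.png

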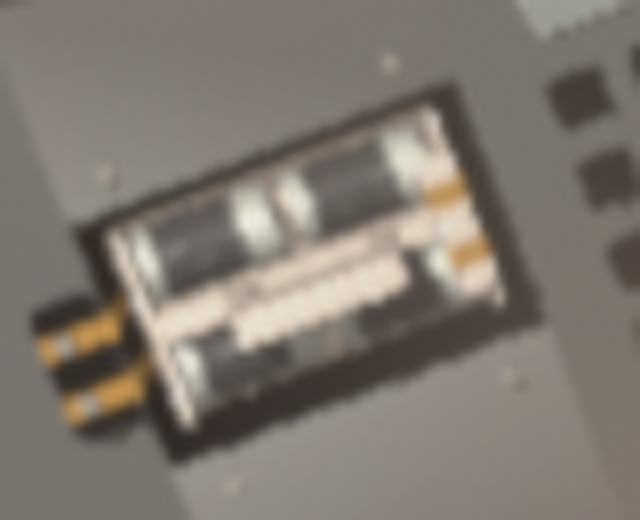

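View pics/scened.png

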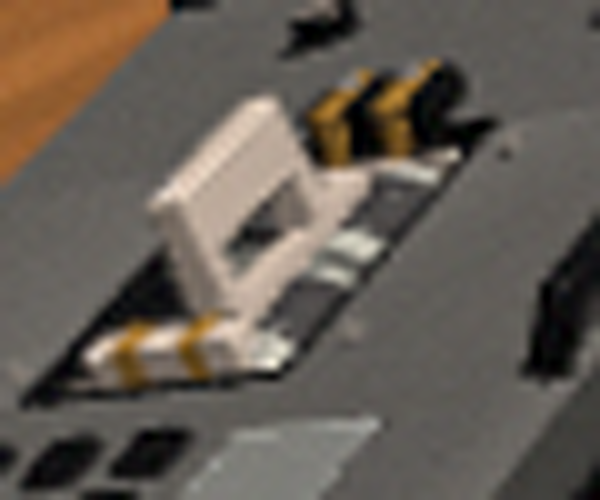

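Run:
```python
from h import *
np.set_printoptions(precision=1,suppress=True)
w=camera_params('wrist'); t=camera_params('top'); s=camera_params('scene')
tp=(260.1,213.4); sp=(381.2,215.3); wp=(250+229/2.8,110+374/2.8)
for n,r in (('ts',tri(t,tp,s,sp)),('tw',tri(t,tp,w,wp)),('sw',tri(s,sp,w,wp))): print(n,*r,'rim->',r[0]-36*bz)
```

```text
ts [567.2 158.5 125.5] 5.0663200932959445 rim-> [583.9 165.1  94.4]
tw [568.6 160.  118.6] 6.357632130237592 rim-> [585.4 166.6  87.4]
sw [566.5 163.1 123.8] 0.7906900784035631 rim-> [583.3 169.6  92.7]
```

```bash
python3 -m handwheel '1 32 -6 2.5 0.01 -0.011 -0.003; 1 32 -6 2 0.01 -0.011 -0.003; 1 32 -5 2 0.01 -0.011 -0.003; 1 32 -5 2 0.01 -0.011 -0.003; 1 0 0 0 0 0 0'
python3 - <<'E'
from h import *
from cell import ctrl,get_image
import cv2
print(ctrl.read_state()['qpos'],camera_params('wrist'))
plan(np.array([585.5,169,90])+85*bz,toolR(1),1)
st=ctrl.read_state(); cv2.imwrite("pics/w2.png",get_image("wrist"))
E
```

```text
clock: 2.3
eef_pos: [557.9, 162.3, 207.1]
tool_rot: [0.031, 1.134, 0.425]
force: [-1.2, -0.2, 0.0]
width: 85.4
[-0.53754025  0.45800795  0.32986116  2.15767789 -1.09731501  0.23472207
  1.16219369] {'fx': 410.32319114369295, 'fy': 410.32319114369295, 'cx': 316.6827153076936, 'cy': 240.7422709431429, 'eye': array([476.30445971, 209.04434677, 331.05291799]), 'orientation': array([-0.28583498, -0.43695306,  0.39148214])}
|d|/row 46.00665239346829 |w|/row 0.09141276320395399
1 33.3 -4.1 -31.5 0.015 -0.087 -0.023;
```

View pics/w2.png

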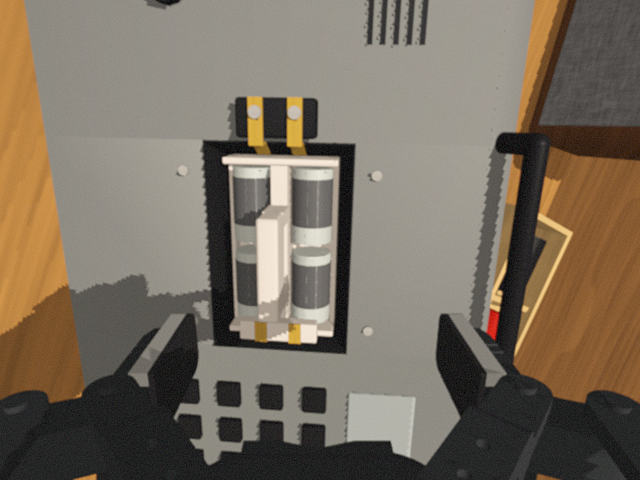

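```bash
cat > kin.py <<'E'
from h import *
from scipy.optimize import least_squares
import itertools
D=[([-1.40984142,.62911935,.03843473,1.51811391,-.027004,.99629787,-.01998799],[145.99,632.93,238.62],[3.13723157,1.56937495,-1.80189087]),
([-.94339539,.21399456,.30108481,2.30950588,-.03217093,.24253545,.00711562],[392.3,260,258.5],[-.124,1.182,.515]),
([-.80938511,.23330501,.58139434,2.31389466,-.89737028,.23471492,.97795107],[475.8,145.9,273],[-.019,1.09,.392]),
([-.53754025,.45800795,.32986116,2.15767789,-1.09731501,.23472207,1.16219369],[557.9,162.3,207.1],[.031,1.134,.425])]
def rz(a): return Ro.from_euler('z',a).as_matrix()
def ry(a): return Ro.from_euler('y',a).as_matrix()
F0=np.array([[0,0,-1.],[0,1,0],[1,0,0]])  # columns: tool x=final z, tool z=-final x
def fk(q,s,p):
    h,a,b,L,e1,e2,e3,y0=p[:8]
    M=rz(y0+s[0]*q[0]); x=np.array([0,0,h]); 
    M=M@ry(q[1]); M=M@rz(s[1]*q[2]); x=x+M@[e1,0,a]
    M=M@ry(q[3]); x=x+M@[e2,0,0]; M=M@rz(s[2]*q[4]); x=x+M@[0,0,b]
    M=M@ry(q[5]); x=x+M@[e3,0,0]; M=M@rz(s[3]*q[6]); x=x+M@[0,0,L]
    return x,M@F0
if __name__=='__main__':
    np.set_printoptions(precision=4,suppress=True)
    for s in itertools.product((1,-1),repeat=4):
        def f(p):
            o=[]
            for q,x,r in D:
                X,M=fk(q,s,p); o+=list((X-x)); o+=list(200*Ro.from_matrix(M.T@R(r)).as_rotvec())
            return np.array(o)
        r=least_squares(f,[330,400,400,250,0,0,0,0])
        print(s,r.cost,r.x)
E
python3 kin.py
```

```text
(1, 1, 1, 1) 236244.02685973034 [-3098.8857 -1051.121   -691.8597 -4836.0246  2991.4419  -921.4146
  1219.9883     2.1125]
(1, 1, 1, -1) 398820.31728254637 [ 4454.5722   304.4774   700.0763  4580.2764 -1895.8823   798.7143
  -669.2787     0.0403]
(1, 1, -1, 1) 182168.81103618784 [-1149.8183  -204.6256   140.1919 -2394.48    1098.1075   115.3147
   198.8211     2.6317]
(1, 1, -1, -1) 247582.96024092106 [ 2370.5977  1289.1129    28.7497  4903.7247 -3153.1346   190.6493
 -1806.666      1.0252]
(1, -1, 1, 1) 87271.1855707912 [2808.5793 -724.3981 1480.4061 -248.0904  818.3666 1125.0068  222.0379
    2.5704]
(1, -1, 1, -1) 283309.55506203865 [-5735.3446  -444.5989 -2649.8295 -4030.5104  2292.0896 -2670.4664
  1375.119      0.2565]
(1, -1, -1, 1) 74409.93308756896 [4451.9778 -401.7656 2113.3775 1247.4542 -110.7313 1873.3765 -235.5474
    2.8435]
(1, -1, -1, -1) 106499.14404248516 [3298.7966 -150.9388 1543.8466 1231.5788 -313.0563 1264.9651 -372.6381
    2.5351]
(-1, 1, 1, 1) 34330.97927620762 [-2116.4284   537.2532  -469.6152 -1406.1617   691.9265  -807.8431
   284.8959    -0.2013]
(-1, 1, 1, -1) 246170.09168479303 [-469.6064  374.0574   51.671  -443.9013  432.2624 -290.2014  168.1813
   -0.4934]
(-1, 1, -1, 1) 134982.86314308044 [-2545.451    620.002   -562.6376 -1734.2766   779.4628  -857.5723
   366.6323     0.1025]
(-1, 1, -1, -1) 51727.56055542418 [-851.1245  916.4047  -84.175   155.0964 -255.5872 -363.785  -177.575
   -0.2593]
(-1, -1, 1, 1) 8441.250128067028 [ 406.4376  674.4168  363.5414  699.7375 -317.7283    6.602  -209.8525
    0.0161]
(-1, -1, 1, -1) 138787.758025165 [-1323.1237   245.3372  -229.4803 -1197.7851   781.7501  -619.3869
   307.0458    -0.3182]
(-1, -1, -1, 1) 171794.8713821528 [1675.7553  569.7132  859.5617 1242.2615 -368.4438  496.327  -155.8397
    0.2068]
(-1, -1, -1, -1) 127.6049066510572 [463.0936 557.6122 426.5775 419.7583 -23.42    44.9458  -8.4504  -0.0334]
```

```bash
cat > fit.py <<'E'
from kin import *
np.set_printoptions(precision=3,suppress=True)
s=(-1,-1,-1,-1)
def mk(mask):
    def f(p):
        P=np.zeros(8); P[mask]=p; o=[]
        for q,x,r in D:
            X,M=fk(q,s,P); o+=list((X-x)); o+=list(300*Ro.from_matrix(M.T@R(r)).as_rotvec())
        return np.array(o)
    return f
for mask in ([0,1,2,3,7],[0,1,2,3,4,5,7],[0,1,2,3,6,7],[0,1,2,3,4,5,6,7]):
    f=mk(mask); r=least_squares(f,np.array([330,400,400,250,0,0,0,0.])[mask]); print(mask,r.cost,r.x); print(r.fun.reshape(4,6))
E
python3 fit.py
```

```text
[0, 1, 2, 3, 7] 314.95343571020743 [371.659 537.51  396.849 345.482  -0.034]
[[ -5.487   0.127   6.033 -10.205   0.     -0.015]
 [ -4.1     8.467  -1.925  -9.599  -0.513   3.866]
 [  0.308   5.322  -2.382  -9.085  -0.074   4.721]
 [ -2.483   2.747  -1.726  -9.248   0.12    4.304]]
[0, 1, 2, 3, 4, 5, 7] 230.05391520942325 [505.266 535.229 443.809 408.709  -2.706  60.988  -0.027]
[[-7.474  3.152 -0.546 -8.2    0.    -0.012]
 [-2.22   3.906 -2.183 -7.743 -0.419  3.112]
 [ 4.607  4.344  0.157 -7.307 -0.056  3.794]
 [-7.094  0.088  2.572 -7.431  0.094  3.456]]
[0, 1, 2, 3, 6, 7] 280.2385849561151 [360.836 539.216 385.324 346.662  -8.655  -0.031]
[[-7.652  0.596  1.673 -9.201  0.    -0.013]
 [-3.665 11.411  0.395 -8.67  -0.466  3.489]
 [ 0.316  2.051 -1.068 -8.195 -0.065  4.257]
 [-2.319 -1.02  -1.    -8.339  0.107  3.88 ]]
[0, 1, 2, 3, 4, 5, 6, 7] 213.75829798425863 [503.265 558.619 441.256 447.394 -34.936  59.854 -13.334  -0.026]
[[-9.425  3.01  -1.047 -7.665  0.    -0.011]
 [-3.08   4.28  -2.844 -7.249 -0.394  2.911]
 [ 3.416  1.916 -0.909 -6.833 -0.051  3.547]
 [-3.762 -1.173  4.8   -6.947  0.087  3.23 ]]
```

```bash
cat > lin.py <<'E'
from kin import *
np.set_printoptions(precision=1,suppress=True)
names=['h','d0','e1','d1','a','e2','d2','b','e3','d3','L']
def cols(q):
    s=-1; M=rz(s*q[0]); C=[np.array([0,0,1.])]
    M=M@ry(q[1]); C.append(M[:,1]); M=M@rz(s*q[2]); C+= [M[:,0],M[:,1],M[:,2]]
    M=M@ry(q[3]); C.append(M[:,0]); M=M@rz(s*q[4]); C+=[M[:,1],M[:,2]]
    M=M@ry(q[5]); C+=[M[:,0],M[:,1]]; M=M@rz(s*q[6]); C.append(M[:,2])
    return np.stack(C,1),M@F0
def fit(D,prior,lam=0.02):
    A=np.vstack([cols(q)[0] for q,_,_ in D]); y=np.concatenate([x for _,x,_ in D])
    n=len(prior); p=np.linalg.lstsq(np.vstack([A,lam*np.eye(n)]),np.concatenate([y,lam*prior]),rcond=None)[0]
    return p,(A@p-y).reshape(-1,3)
if __name__=='__main__':
    for pr in ([365,0,0,0,395,0,0,385,0,0,300],[365,0,20,0,395,-20,0,385,110,0,250]):
        p,r=fit(D,np.array(pr,float)); print(dict(zip(names,p.round(1)))); print(r)
    for q,x,ro in D: print(np.round(Ro.from_matrix(cols(q)[1].T@R(ro)).as_rotvec(),4))
E
python3 lin.py
```

```text
{'h': np.float64(335.1), 'd0': np.float64(-8.6), 'e1': np.float64(7.5), 'd1': np.float64(-20.0), 'a': np.float64(552.3), 'e2': np.float64(-1.6), 'd2': np.float64(0.3), 'b': np.float64(382.1), 'e3': np.float64(2.9), 'd3': np.float64(0.3), 'L': np.float64(332.2)}
[[ 0.  -0.   0.1]
 [ 0.1  0.1 -0.3]
 [ 0.2 -0.1  0.5]
 [-0.3  0.  -0.2]]
{'h': np.float64(330.1), 'd0': np.float64(-6.8), 'e1': np.float64(13.8), 'd1': np.float64(-22.8), 'a': np.float64(547.5), 'e2': np.float64(-4.1), 'd2': np.float64(0.8), 'b': np.float64(380.7), 'e3': np.float64(5.3), 'd3': np.float64(0.8), 'L': np.float64(322.5)}
[[ 0.2 -0.1  0.1]
 [-0.   0.2 -0.5]
 [ 0.2 -0.1  0.8]
 [-0.3  0.1 -0.5]]
[-0.  0.  0.]
[-0. -0.  0.]
[-0.  0.  0.]
[-0. -0. -0.]
```

```bash
cat > ik.py <<'E'
from lin import *
P,_=fit(D,np.array([365,0,0,0,395,0,0,385,0,0,300.]))
lo=np.array([-3.06,-.37,-1.25,.18,-1.1,.23,-2.94]); hi=np.array([3.06,2.12,1.32,2.47,4.24,1.98,2.94])
def fkp(q): C,M=cols(q); return C@P,M
def ik(x,Rt,q0):
    f=lambda q:(lambda X,M: np.concatenate([(X-x)/100,3*Ro.from_matrix(M.T@Rt).as_rotvec()]))(*fkp(q))
    return least_squares(f,np.clip(q0,lo+1e-3,hi-1e-3),bounds=(lo,hi))
if __name__=='__main__':
    np.set_printoptions(precision=2,suppress=True); rng=np.random.default_rng(0)
    c=np.array([584.5,168.5,91])
    for hgt in (15,80,115):
      for s in (1,-1):
        sols=[]
        for i in range(60):
            q0=lo+(hi-lo)*rng.random(7); q0[0]=rng.uniform(-1.5,.8)
            r=ik(c+hgt*bz,toolR(s),q0)
            if r.cost<1e-8: sols.append(r.x)
        sols=np.array(sols); print(hgt,s,len(sols)); 
        if len(sols): print(sols[np.argsort(sols[:,6])][::max(1,len(sols)//8)])
E
python3 ik.py
```

```text
Still running in the background as job /tmp/bash_jobs.1000/80bb86ec66aa (pid 880). You'll get a notice when it ends.
```

```bash
kill -- -$(cat /tmp/bash_jobs.1000/80bb86ec66aa/pid); cat /tmp/bash_jobs.1000/80bb86ec66aa/std*; nproc
```

```text
4
```

```bash
sed -i 's/bounds=(lo,hi))/bounds=(lo,hi),max_nfev=40)/; s/range(60)/range(24)/' ik.py; export OPENBLAS_NUM_THREADS=1 OMP_NUM_THREADS=1; time timeout 400 python3 -u ik.py
```

```text
15 1 7
[[-0.12  0.68 -0.28  2.25  2.72  0.32 -2.62]
 [-0.08  0.69 -0.33  2.25  2.63  0.34 -2.52]
 [ 0.04  0.72 -0.51  2.24  2.37  0.4  -2.24]
 [ 0.12  0.74 -0.63  2.24  2.25  0.46 -2.09]
 [ 0.42  1.01 -1.19  2.23  1.94  0.89 -1.64]
 [ 0.43  1.02 -1.21  2.23  1.94  0.9  -1.63]
 [-0.96  1.03  1.09  2.26  4.24  0.94  1.89]]
15 -1 7
[[-0.3   0.67 -0.01  2.26  3.23  0.31 -0.02]
 [-0.07  0.69 -0.35  2.25  2.59  0.34  0.66]
 [ 0.01  0.71 -0.47  2.25  2.43  0.38  0.84]
 [ 0.06  0.72 -0.54  2.24  2.34  0.42  0.95]
 [ 0.08  0.73 -0.57  2.24  2.31  0.43  0.98]
 [ 0.09  0.73 -0.59  2.24  2.29  0.44  1.  ]
 [ 0.32  0.88 -0.97  2.24  2.02  0.69  1.36]]
80 1 12
[[ 0.03  0.55 -0.47  2.3   2.31  0.29 -2.21]
 [ 0.06  0.56 -0.51  2.3   2.25  0.31 -2.15]
 [ 0.06  0.56 -0.52  2.3   2.24  0.31 -2.14]
 [ 0.09  0.57 -0.55  2.3   2.21  0.32 -2.1 ]
 [ 0.12  0.58 -0.6   2.3   2.15  0.35 -2.05]
 [ 0.15  0.59 -0.64  2.3   2.12  0.36 -2.  ]
 [ 0.19  0.6  -0.7   2.29  2.06  0.4  -1.95]
 [ 0.39  0.74 -1.05  2.29  1.87  0.63 -1.71]
 [-0.82  0.67  0.78  2.32  4.24  0.55  2.05]
 [-0.8   0.65  0.74  2.32  4.22  0.53  2
[... 547 characters left out ...]
  1.19]]
115 1 8
[[ 0.05  0.47 -0.48  2.32  2.16  0.23 -2.08]
 [ 0.05  0.47 -0.49  2.32  2.16  0.23 -2.08]
 [ 0.06  0.47 -0.49  2.32  2.15  0.23 -2.07]
 [ 0.1   0.48 -0.55  2.32  2.08  0.26 -2.  ]
 [ 0.18  0.5  -0.67  2.31  1.97  0.32 -1.88]
 [-0.71  0.51  0.58  2.33  4.24  0.37  2.09]
 [-0.71  0.51  0.57  2.33  4.23  0.36  2.1 ]
 [-0.7   0.51  0.57  2.33  4.23  0.36  2.1 ]]
115 -1 6
[[-0.7   0.5   0.56  2.33  4.22  0.35 -1.03]
 [-0.66  0.49  0.5   2.33  4.18  0.32 -0.99]
 [ 0.05  0.47 -0.48  2.32  2.16  0.23  1.06]
 [ 0.07  0.47 -0.51  2.32  2.13  0.24  1.09]
 [ 0.12  0.48 -0.58  2.31  2.06  0.27  1.17]
 [ 0.34  0.58 -0.92  2.31  1.83  0.46  1.43]]
real	0m32.058s
user	0m31.635s
sys	0m0.164s
```

```bash
cat > path.py <<'E'
from ik import *
from cell import ctrl
import sys
np.set_printoptions(precision=2,suppress=True)
def show(a,b,n):
    for i in range(n+1):
        q=a+(b-a)*i/n; X,M=fkp(q); print(q,X.round(0),M[:,0],'elbow',end=' ');
        C,_=cols(q); print((C[:,:5]@P[:5]).round(0))
if __name__=='__main__':
    q=ctrl.read_state()['qpos']; X,M=fkp(q); print(X,ctrl.read_state()['eef_pos'])
    m1=np.array([-.45,.2,.15,2.2,0.2,.5,1.1]); m2=np.array([-.15,.3,-.2,2.2,1.4,.6,1.1]); e=np.array([.12,.48,-.58,2.31,2.06,.27,1.17])
    show(q,m1,4); show(m1,m2,4); show(m2,e,4)
E
python3 path.py
```

```text
[556.19 162.34 207.26] [556.46 162.35 207.52]
[-0.54  0.46  0.33  2.16 -1.1   0.24  1.16] [556. 162. 207.] [ 0.38  0.18 -0.91] elbow [225.  99. 831.]
[-0.52  0.39  0.29  2.17 -0.77  0.3   1.15] [520. 166. 222.] [ 0.32  0.19 -0.93] elbow [199.  79. 845.]
[-0.49  0.33  0.24  2.18 -0.45  0.37  1.13] [487. 151. 237.] [ 0.27  0.16 -0.95] elbow [173.  59. 857.]
[-0.47  0.26  0.2   2.19 -0.12  0.43  1.12] [463. 120. 253.] [ 0.25  0.08 -0.97] elbow [145.  41. 867.]
[-0.45  0.2   0.15  2.2   0.2   0.5   1.1 ] [454.  77. 276.] [ 0.27 -0.04 -0.96] elbow [116.  23. 875.]
[-0.45  0.2   0.15  2.2   0.2   0.5   1.1 ] [454.  77. 276.] [ 0.27 -0.04 -0.96] elbow [116.  23. 875.]
[-0.38  0.23  0.06  2.2   0.5   0.53  1.1 ] [471.  37. 273.] [ 0.3  -0.17 -0.94] elbow [131.  20. 872.]
[-0.3   0.25 -0.02  2.2   0.8   0.55  1.1 ] [498.   5. 279.] [ 0.37 -0.27 -0.89] elbow [146.  16. 868.]
[-0.22  0.28 -0.11  2.2   1.1   0.57  1.1 ] [534. -16. 291.] [ 0.46 -0.33 -0.83] elbow [161.   9. 864.]
[-0.15  0.3  -0.2   2.2   1.4   0.6   1.1 ] [576. -23. 308.] [ 0.57 -0.34 -0.75] elbow [176.  -0. 859.]
[-0.15  0.3  -0.2   2.2   1.4   0.6   1.1 ] [576. -23. 308.] [ 0.57 -0.34 -0.75] elbow [176.  -0. 859.]
[-0.08  0.34 -0.29  2.23  1.56  0.52  1.12] [584.  17. 278.] [ 0.59 -0.23 -0.77] elbow [200.  -9. 850.]
[-0.01  0.39 -0.39  2.25  1.73  0.43  1.14] [580.  61. 247.] [ 0.59 -0.09 -0.8 ] elbow [224. -21. 840.]
[ 0.05  0.43 -0.48  2.28  1.9   0.35  1.15] [563. 105. 218.] [ 0.55  0.05 -0.84] elbow [246. -36. 829.]
[ 0.12  0.48 -0.58  2.31  2.06  0.27  1.17] [535. 148. 194.] [ 0.47  0.18 -0.86] elbow [266. -53. 817.]
```

```bash
cat >> path.py <<'E'
def rows(wps,grip=1,maxd=42,maxw=.135,maxq=.2,st=None):
    st=st or ctrl.read_state(); X0,M0=st['eef_pos'],R(st['tool_rot']); q=np.array(st['qpos'])
    off=X0-fkp(q)[0]
    for b in wps:
        Xb,Mb=fkp(b); k=1
        while True:
            ok=True; pts=[fkp(q+(b-q)*i/k) for i in range(k+1)]
            for (xa,ma),(xb,mb) in zip(pts,pts[1:]):
                if np.linalg.norm(xb-xa)>maxd or Ro.from_matrix(ma.T@mb).magnitude()>maxw or np.abs((b-q)/k).max()>maxq: ok=False
            if ok: break
            k+=1
        for i,((xa,ma),(xb,mb)) in enumerate(zip(pts,pts[1:])):
            xt=xb+off; d=M0.T@(xt-X0); w=Ro.from_matrix(M0.T@mb).as_rotvec()
            print(grip,*[round(float(v)) for v in d],*[round(float(v),2) for v in w],end='; ')
            X0=xt; M0=mb
        print('|'); q=b
E
python3 - <<'E'
from path import *
m1=np.array([-.45,.2,.15,2.2,0.2,.5,1.1]); m2=np.array([-.15,.3,-.2,2.2,1.4,.6,1.1]); e=np.array([.12,.48,-.58,2.31,2.06,.27,1.17])
rows([m1,m2,e])
E
```

```text
1 -11 9 -8 -0.12 0.02 0.02; 1 -11 8 -9 -0.12 0.02 0.02; 1 -10 6 -10 -0.12 0.02 0.01; 1 -10 5 -10 -0.12 0.03 0.01; 1 -10 4 -11 -0.12 0.03 0.0; 1 -10 2 -13 -0.12 0.03 -0.0; 1 -10 1 -14 -0.12 0.04 -0.01; 1 -10 0 -15 -0.12 0.04 -0.01; 1 -10 -2 -16 -0.12 0.04 -0.02; 1 -10 -3 -18 -0.11 0.05 -0.02; |
1 5 -5 -18 -0.12 0.06 -0.01; 1 5 -5 -18 -0.12 0.06 -0.01; 1 4 -6 -18 -0.12 0.06 -0.01; 1 4 -7 -17 -0.12 0.05 -0.01; 1 4 -7 -17 -0.12 0.05 -0.02; 1 4 -8 -17 -0.12 0.05 -0.02; 1 4 -9 -17 -0.12 0.05 -0.02; 1 4 -10 -17 -0.11 0.05 -0.02; 1 4 -11 -17 -0.11 0.06 -0.03; |
1 9 -23 15 -0.11 -0.02 -0.07; 1 8 -23 16 -0.11 -0.02 -0.07; 1 7 -24 17 -0.1 -0.02 -0.07; 1 7 -25 17 -0.1 -0.02 -0.08; 1 6 -26 17 -0.1 -0.02 -0.08; 1 5 -27 17 -0.1 -0.02 -0.09; 1 4 -28 16 -0.1 -0.02 -0.09; |
```

```bash
python3 -m handwheel '1 -11 9 -8 -0.12 0.02 0.02; 1 -11 8 -9 -0.12 0.02 0.02; 1 -10 6 -10 -0.12 0.02 0.01; 1 -10 5 -10 -0.12 0.03 0.01; 1 -10 4 -11 -0.12 0.03 0; 1 -10 2 -13 -0.12 0.03 0; 1 -10 1 -14 -0.12 0.04 -0.01; 1 -10 0 -15 -0.12 0.04 -0.01; 1 -10 -2 -16 -0.12 0.04 -0.02; 1 -10 -3 -18 -0.11 0.05 -0.02'
python3 - <<'E'
from path import *
q=ctrl.read_state()['qpos']; print(q,fkp(q)[0])
m2=np.array([-.15,.3,-.2,2.2,1.4,.6,1.1]); e=np.array([.12,.48,-.58,2.31,2.06,.27,1.17])
rows([m2,e])
E
```

```text
clock: 3.35
eef_pos: [438.9, 79.6, 277.6]
tool_rot: [-1.828, 1.293, -0.196]
force: [-0.2, 0.4, -0.7]
width: 85.8
[-0.93  0.22  0.7   2.23 -0.04  0.5   1.41] [439.34  79.38 278.71]
1 7 0 -20 -0.12 0.06 0.01; 1 6 -2 -20 -0.12 0.06 0.01; 1 6 -4 -19 -0.12 0.06 0.0; 1 6 -6 -19 -0.11 0.06 -0.01; 1 5 -8 -19 -0.11 0.06 -0.01; 1 5 -10 -19 -0.11 0.06 -0.02; 1 4 -13 -19 -0.1 0.06 -0.03; 1 4 -15 -20 -0.1 0.06 -0.04; 1 3 -16 -21 -0.09 0.06 -0.05; |
1 9 -23 15 -0.11 -0.02 -0.07; 1 8 -23 16 -0.11 -0.02 -0.07; 1 7 -24 17 -0.1 -0.02 -0.07; 1 7 -25 17 -0.1 -0.02 -0.08; 1 6 -26 17 -0.1 -0.02 -0.08; 1 5 -27 17 -0.1 -0.02 -0.09; 1 4 -28 16 -0.1 -0.02 -0.09; |
```

```bash
python3 -m handwheel '1 7 0 -20 -0.12 0.06 0.01; 1 6 -2 -20 -0.12 0.06 0.01; 1 6 -4 -19 -0.12 0.06 0; 1 6 -6 -19 -0.11 0.06 -0.01; 1 5 -8 -19 -0.11 0.06 -0.01; 1 5 -10 -19 -0.11 0.06 -0.02'
python3 - <<'E'
from path import *
q=ctrl.read_state()['qpos']; print(q,fkp(q)[0])
m2=np.array([-.15,.3,-.2,2.2,1.4,.6,1.1]); e=np.array([.12,.48,-.58,2.31,2.06,.27,1.17])
rows([m2,e])
E
```

```text
clock: 3.95
eef_pos: [502.3, -15.0, 283.7]
tool_rot: [-3.033, 1.01, -0.697]
force: [0.4, -0.5, 0.5]
width: 85.6
[-0.99  0.36  0.85  2.24  0.52  0.34  1.65] [500.95 -15.68 283.82]
1 11 4 1 -0.06 -0.01 0.02; 1 8 -1 -4 -0.06 0.01 0.01; 1 5 -5 -9 -0.05 0.02 -0.01; 1 1 -8 -14 -0.04 0.04 -0.02; 1 -3 -12 -20 -0.03 0.05 -0.04; 1 -6 -16 -25 -0.02 0.07 -0.05; |
1 9 -23 15 -0.11 -0.02 -0.07; 1 8 -23 16 -0.11 -0.02 -0.07; 1 7 -24 17 -0.1 -0.02 -0.07; 1 7 -25 17 -0.1 -0.02 -0.08; 1 6 -26 17 -0.1 -0.02 -0.08; 1 5 -27 17 -0.1 -0.02 -0.09; 1 4 -28 16 -0.1 -0.02 -0.09; |
```

```bash
cat > sim.py <<'E'
from path import *
def jac(q):
    X,M=fkp(q); J=np.zeros((6,7))
    for i in range(7):
        d=q.copy(); d[i]+=1e-5; Y,N=fkp(d); J[:3,i]=(Y-X)/1e-5/1000; J[3:,i]=Ro.from_matrix(N@M.T).as_rotvec()/1e-5
    return J
def row(q,r,lam=1e-2,n=10):
    X,M=fkp(q); Xt=X+M@r[:3]; Mt=M@Ro.from_rotvec(r[3:]).as_matrix()
    q=q.copy(); act=np.ones(7,bool)
    for k in range(n):
        Y,N=fkp(q); e=np.concatenate([(Xt-Y)/1000,Ro.from_matrix(Mt@N.T).as_rotvec()]); J=jac(q)*act
        dq=J.T@np.linalg.solve(J@J.T+lam**2*np.eye(6),e); q2=q+dq; c=np.clip(q2,lo+.004,hi-.004)
        act=act&(np.abs(c-q2)<1e-9); q=c
        if not act.all(): pass
    return q
def sim(q,txt,pr=True):
    for r in txt.split(';'):
        v=list(map(float,r.split()))
        if len(v)==7: q=row(q,np.array(v[1:]))
    if pr: print(q,fkp(q)[0])
    return q
A='1 -11 9 -8 -0.12 0.02 0.02; 1 -11 8 -9 -0.12 0.02 0.02; 1 -10 6 -10 -0.12 0.02 0.01; 1 -10 5 -10 -0.12 0.03 0.01; 1 -10 4 -11 -0.12 0.03 0; 1 -10 2 -13 -0.12 0.03 0; 1 -10 1 -14 -0.12 0.04 -0.01; 1 -10 0 -15 -0.12 0.04 -0.01; 1 -10 -2 -16 -0.12 0.04 -0.02; 1 -10 -3 -18 -0.11 0.05 -0.02'
B='1 7 0 -20 -0.12 0.06 0.01; 1 6 -2 -20 -0.12 0.06 0.01; 1 6 -4 -19 -0.12 0.06 0; 1 6 -6 -19 -0.11 0.06 -0.01; 1 5 -8 -19 -0.11 0.06 -0.01; 1 5 -10 -19 -0.11 0.06 -0.02'
if __name__=='__main__':
    q=np.array(D[3][0]); q=sim(q,A); sim(q,B)
E
python3 sim.py
```

```text
[-0.9   0.25  0.7   2.21 -0.1   0.47  1.41] [455.62  78.19 273.55]
[-0.95  0.41  0.85  2.2   0.41  0.34  1.68] [517.84 -22.03 276.09]
```

```bash
cat > search.py <<'E'
from sim import *
import multiprocessing as mp,time
c=np.array([584.5,168.5,91])
def go(q,Xt,Mt,log=None,dirw=None,maxw=.13,maxd=42):
    # straight geodesic (or given tool-x rotation vector) to the pose
    X,M=fkp(q); w=Ro.from_matrix(M.T@Mt).as_rotvec() if dirw is None else dirw
    n=max(1,int(np.ceil(max(np.linalg.norm(w)/maxw,np.linalg.norm(Xt-X)/maxd))))
    for i in range(1,n+1):
        Xi=X+(Xt-X)*i/n; Mi=M@Ro.from_rotvec(w*i/n).as_matrix()
        Y,N=fkp(q); ww=Ro.from_matrix(N.T@Mi).as_rotvec(); d=N.T@(Xi-Y)
        m=np.linalg.norm(ww); ww=ww*min(1,.149/m) if m>0 else ww
        q2=row(q,np.concatenate([d,ww]),n=3)
        if log is not None: log.append((n,q2))
        q=q2
    return q
def err(q,Xt,Mt):
    Y,N=fkp(q); return np.linalg.norm(Y-Xt)+300*Ro.from_matrix(N.T@Mt).magnitude()
def full(q,s,verbose=False):
    tot=0; M=toolR(s)
    for h in (115,15,110): q=go(q,c+h*bz,M); e=err(q,c+h*bz,M); tot=max(tot,e); verbose and print(h,q,e)
    best=None
    for sg in (1,-1):
        q2=go(q,c+110*bz,toolR(-s),dirw=np.array([sg*np.pi,0,0])); e=err(q2,c+110*bz,toolR(-s))
        q3=go(q2,c+15*bz,toolR(-s)); e3=err(q3,c+15*bz,toolR(-s)); verbose and print(sg,q2,e,q3,e3)
        if best is None or max(e,e3)<best[0]: best=(max(e,e3),sg)
    return max(tot,best[0]),best[1]
def trial(a):
    seed,q0=a; rng=np.random.default_rng(seed)
    if seed<2: s=(1,-1)[seed]; via=None; q=q0
    else:
        s=rng.choice([1,-1]); X=np.array([rng.uniform(430,620),rng.uniform(-150,250),rng.uniform(260,360)])
        t=rng.uniform(0,.7); az=rng.uniform(-np.pi,np.pi); roll=rng.uniform(-np.pi,np.pi)
        M=rz(az)@ry(np.pi-t)@rz(roll)@F0; via=(X,M); q=go(q0,X,M)
    q=go(q,c+115*bz,toolR(s)); e=err(q,c+115*bz,toolR(s))
    if e>15: return (1e3+e,0,s,via,q)
    f=full(q,s); return (f[0],f[1],s,via,q)
if __name__=='__main__':
    q0=ctrl.read_state()['qpos']; 
    with mp.Pool(4) as p: res=[]; t0=time.time()
    p=mp.Pool(4); res=[]
    for r in p.imap_unordered(trial,[(i,q0) for i in range(150)]):
        res.append(r)
        if time.time()-t0>450: break
    p.terminate(); res.sort(key=lambda r:r[0]); print(len(res),time.time()-t0)
    for r in res[:8]: print(r[0],r[1],r[2],r[4],r[3] and (r[3][0],Ro.from_matrix(r[3][1]).as_euler('xyz')))
E
timeout 560 python3 search.py
```

```text
150 35.2774293422699
9.412537893345605e-05 -1 1 [ 0.51  0.74 -1.25  2.3   1.73  0.72 -1.58] (array([591.18, 119.41, 322.62]), array([-2.32,  0.89,  1.21]))
0.00012370706161064565 1 -1 [ 0.51  0.74 -1.25  2.3   1.73  0.72  1.56] (array([543.35, -34.45, 264.3 ]), array([1.82, 0.89, 0.61]))
0.0001237070660242398 1 -1 [ 0.51  0.74 -1.25  2.3   1.73  0.72  1.56] (array([575.91, -99.61, 342.7 ]), array([ 0.07,  0.98, -0.94]))
0.000123707067816297 1 -1 [ 0.51  0.74 -1.25  2.3   1.73  0.72  1.56] (array([463.32,  96.23, 297.25]), array([2.89, 1.31, 1.85]))
0.00012516879874320162 1 -1 [ 0.5   0.72 -1.22  2.3   1.74  0.69  1.55] (array([597.17, -52.76, 280.84]), array([-1.22,  0.98, -2.26]))
0.00012618837503267053 1 -1 [ 0.49  0.71 -1.2   2.31  1.74  0.68  1.54] (array([ 443.34, -103.41,  297.17]), array([2.8 , 0.99, 0.04]))
0.0001263865096039018 1 -1 [ 0.49  0.71 -1.2   2.31  1.74  0.68  1.54] (array([431.27, -57.42, 271.42]), array([ 0.46,  1.07, -1.19]))
0.00012939275450053086 1 -1 [ 0.48  0.7  -1.19  2.31  1.74  0.67  1.54] (array([600.47, 160.27, 282.52]), array([-3.11,  1.36,  2.35]))
```

```bash
cat > s2.py <<'E'
from search import *
q0=ctrl.read_state()['qpos']; p=mp.Pool(4)
res=[r for r in p.imap_unordered(trial,[(i,q0) for i in range(600)]) if r[0]<1]
out=[]
for r in res:
    if r[3] is None: out.append((0,0,0,r)); continue
    log=[]; q=go(q0,*r[3],log=log); n1=len(log); q=go(q,c+115*bz,toolR(r[2]),log=log)
    qs=np.array([q0]+[l[1] for l in log]); md=np.abs(np.diff(qs,axis=0)).max(); zmin=min(fkp(x)[0][2] for x in qs)
    out.append((abs(q[2]+.55)+len(log)/60+max(0,md-.2)*3+(zmin<185)*5,n1,len(log),md,zmin,r))
out.sort(key=lambda o:o[0]); print(len(out))
for o in out[:6]: print([round(float(x),2) for x in o[:5]],o[5][1],o[5][2],o[5][4],o[5][3][0],Ro.from_matrix(o[5][3][1]).as_euler('xyz').tolist())
import pickle; pickle.dump(out[0],open('best.pkl','wb'))
E
timeout 570 python3 s2.py
```

```text
223Traceback (most recent call last):
  File "s2.py", line 11, in <module>
    for o in out[:6]: print([round(float(x),2) for x in o[:5]],o[5][1],o[5][2],o[5][4],o[5][3][0],Ro.from_matrix(o[5][3][1]).as_euler('xyz').tolist())
                                   ~~~~~^^^
TypeError: float() argument must be a string or a real number, not 'tuple'
```

Run:
```python
from search import *
q0=ctrl.read_state()['qpos']
for i in (0,1):
    r=trial((i,q0)); print(r)
    log=[]; go(q0,c+115*bz,toolR(r[2]),log=log)
    for l in log: print(l[1],fkp(l[1])[0],fkp(l[1])[1][:,0])
    if r[0]<1: full(r[4],r[2],True)
```

```text
(np.float64(1072.5516957915754), 0, 1, None, array([-0.59,  0.36,  0.42,  2.2 , -1.1 ,  0.23,  1.18]))
[-0.95  0.36  0.81  2.22  0.43  0.37  1.62] [502.72  -6.08 278.34] [ 0.38 -0.32 -0.87]
[-0.91  0.36  0.77  2.2   0.34  0.38  1.58] [504.48   3.53 272.85] [ 0.36 -0.29 -0.88]
[-0.88  0.36  0.74  2.18  0.25  0.4   1.55] [506.24  13.13 267.37] [ 0.35 -0.26 -0.9 ]
[-0.85  0.37  0.7   2.17  0.17  0.4   1.51] [508.01  22.73 261.89] [ 0.33 -0.23 -0.91]
[-0.82  0.37  0.67  2.16  0.09  0.4   1.47] [509.77  32.33 256.4 ] [ 0.32 -0.2  -0.93]
[-0.78  0.38  0.65  2.15  0.    0.4   1.43] [511.54  41.93 250.92] [ 0.31 -0.16 -0.94]
[-0.75  0.38  0.62  2.15 -0.08  0.39  1.39] [513.3   51.54 245.43] [ 0.31 -0.13 -0.94]
[-0.72  0.38  0.58  2.15 -0.16  0.37  1.35] [515.07  61.14 239.95] [ 0.31 -0.09 -0.95]
[-0.68  0.39  0.55  2.16 -0.25  0.35  1.31] [516.83  70.74 234.47] [ 0.31 -0.05 -0.95]
[-0.65  0.39  0.5   2.17 -0.33  0.32  1.28] [518.6   80.34 228.98] [ 0.32 -0.01 -0.95]
[-0.6   0.39  0.45  2.18 -0.43  0.29  1.25] [520.36  89.94 223.5 ] [ 0.33  0.02 -0.94]
[-0.55  0.39  0.38  2.2  -0.52  0.25  1.
[... 1148 characters left out ...]
 0.89] [524.28 111.28 211.3 ] [ 0.51  0.07 -0.86]
[-0.04  0.42 -0.38  2.34  2.14  0.23  0.94] [527.61 129.42 200.93] [ 0.49  0.13 -0.86]
[ 0.06  0.47 -0.49  2.32  2.15  0.23  1.07] [530.94 147.56 190.57] [ 0.47  0.18 -0.87]
115 [ 0.06  0.47 -0.49  2.32  2.15  0.23  1.07] 0.000271733903849746
15 [ 0.09  0.73 -0.59  2.24  2.29  0.44  1.  ] 6.988909033237092e-05
110 [ 0.07  0.49 -0.51  2.31  2.15  0.25  1.08] 0.0005811255490117534
1 [ 0.49  0.73 -1.2   2.3   1.75  0.69 -1.61] 0.00011154455819567163 [ 0.39  0.95 -1.1   2.23  1.97  0.8  -1.7 ] 3.5297257900437806e-05
-1 [-0.34  0.48  0.06  2.36  3.41  0.23  2.94] 16.219933102107387 [-0.37  0.67  0.08  2.26  3.39  0.32  2.94] 1.1049405721361212e-05
```

Run:
```python
from h import *
plan(np.array([584.5,168.5,91])+115*bz,toolR(-1),16)
```

```text
|d|/row 11.84577164173094 |w|/row 0.07277439690952035
1 2.2 -8.1 8.4 -0.064 -0.004 -0.035;
1 2.5 -8.5 7.8 -0.064 -0.004 -0.035;
1 2.8 -8.9 7.3 -0.064 -0.004 -0.035;
1 3.2 -9.3 6.7 -0.064 -0.004 -0.035;
1 3.5 -9.5 6.1 -0.064 -0.004 -0.035;
1 3.9 -9.8 5.4 -0.064 -0.004 -0.035;
1 4.3 -10.0 4.8 -0.064 -0.004 -0.035;
1 4.6 -10.1 4.1 -0.064 -0.004 -0.035;
1 5.0 -10.2 3.5 -0.064 -0.004 -0.035;
1 5.4 -10.2 2.8 -0.064 -0.004 -0.035;
1 5.7 -10.2 2.1 -0.064 -0.004 -0.035;
1 6.1 -10.1 1.4 -0.064 -0.004 -0.035;
1 6.4 -9.9 0.8 -0.064 -0.004 -0.035;
1 6.8 -9.7 0.1 -0.064 -0.004 -0.035;
1 7.1 -9.5 -0.5 -0.064 -0.004 -0.035;
1 7.4 -9.2 -1.1 -0.064 -0.004 -0.035;
```

```bash
python3 -m handwheel '1 2.2 -8 8.4 -0.064 -0.004 -0.035; 1 2.5 -8.5 8 -0.064 -0.004 -0.035; 1 3 -9 7 -0.064 -0.004 -0.035; 1 3 -9 7 -0.064 -0.004 -0.035; 1 3.5 -9.5 6 -0.064 -0.004 -0.035; 1 4 -10 5.4 -0.064 -0.004 -0.035; 1 4 -10 5 -0.064 -0.004 -0.035; 1 4.6 -10 4 -0.064 -0.004 -0.035'
python3 - <<'E'
from path import *
q=ctrl.read_state()['qpos']; print(q,fkp(q)[0])
plan(np.array([584.5,168.5,91])+115*bz,toolR(-1),9)
E
```

```text
clock: 4.75
eef_pos: [507.4, 76.5, 238.7]
tool_rot: [-3.096, 1.017, -0.124]
force: [-0.5, -0.5, -0.3]
width: 85.6
[-0.42  0.31  0.06  2.36  1.68  0.24  0.98] [508.89  75.43 238.23]
|d|/row 9.882719306629104 |w|/row 0.059717738777855967
1 5.4 -8.1 1.8 -0.052 -0.004 -0.028;
1 5.6 -8.0 1.4 -0.052 -0.004 -0.028;
1 5.9 -7.9 0.9 -0.052 -0.004 -0.028;
1 6.1 -7.8 0.5 -0.052 -0.004 -0.028;
1 6.3 -7.6 0.1 -0.052 -0.004 -0.028;
1 6.5 -7.4 -0.4 -0.052 -0.004 -0.028;
1 6.7 -7.2 -0.8 -0.052 -0.004 -0.028;
1 6.9 -7.0 -1.2 -0.052 -0.004 -0.028;
1 7.1 -6.7 -1.6 -0.052 -0.004 -0.028;
```

Following the model. Continue to the hover and look.

```bash
python3 -m handwheel '1 5.4 -8 1.8 -0.052 -0.004 -0.028; 1 5.6 -8 1.4 -0.052 -0.004 -0.028; 1 6 -8 1 -0.052 -0.004 -0.028; 1 6 -8 0.5 -0.052 -0.004 -0.028; 1 6 -7.6 0 -0.052 -0.004 -0.028; 1 6.5 -7.4 -0.4 -0.052 -0.004 -0.028; 1 6.7 -7 -0.8 -0.052 -0.004 -0.028; 1 7 -7 -1 -0.052 -0.004 -0.028; 1 7 -6.7 -1.6 -0.052 -0.004 -0.028; 1 0 0 0 0 0 0'
cat > look.py <<'E'
import sys
from path import *
from cell import get_image
import cv2,pickle
q=ctrl.read_state()['qpos']; print(q); w=camera_params('wrist'); cv2.imwrite(f"pics/{sys.argv[1]}.png",get_image("wrist")); pickle.dump(w,open(f"{sys.argv[1]}.pkl","wb"))
E
python3 look.py w3
python3 - <<'E'
from h import *
plan(np.array([584.5,168.5,91])+115*bz,toolR(-1),1)
E
```

```text
clock: 5.75
eef_pos: [519.9, 157.7, 194.8]
tool_rot: [3.128, 1.043, 0.402]
force: [-0.1, 0.9, 0.0]
width: 85.5
[ 0.05  0.46 -0.51  2.33  2.18  0.24  1.07]
|d|/row 15.78369804996477 |w|/row 0.04094260165468303
1 7.1 13.7 -3.4 0.038 -0.004 0.014;
```

View pics/w3.png

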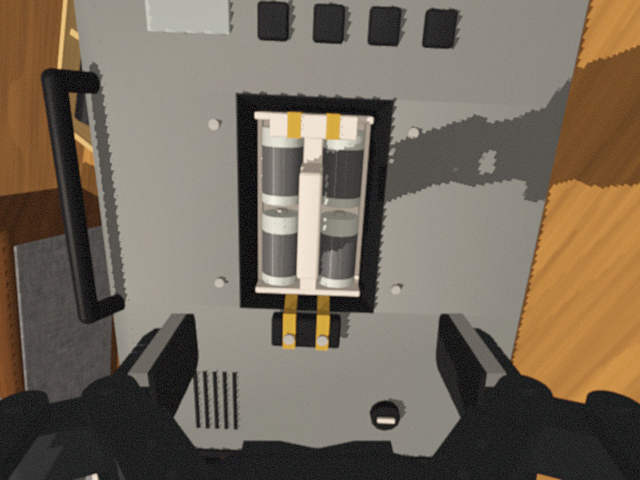

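Run:
```python
import cv2
a=cv2.imread("pics/w3.png")[80:330,220:420]; cv2.imwrite("pics/w3c.png",cv2.resize(a,None,fx=3,fy=3,interpolation=cv2.INTER_CUBIC)[:600])
cv2.imwrite("pics/w3d.png",cv2.resize(a,None,fx=3,fy=3,interpolation=cv2.INTER_CUBIC)[200:])
a=cv2.imread("pics/w2.png")[130:365,190:370]; b=cv2.resize(a,None,fx=3,fy=3,interpolation=cv2.INTER_CUBIC); cv2.imwrite("pics/w2c.png",b[:600]); cv2.imwrite("pics/w2d.png",b[200:])
```

```text
(no output)
```

View pics/w3c.png

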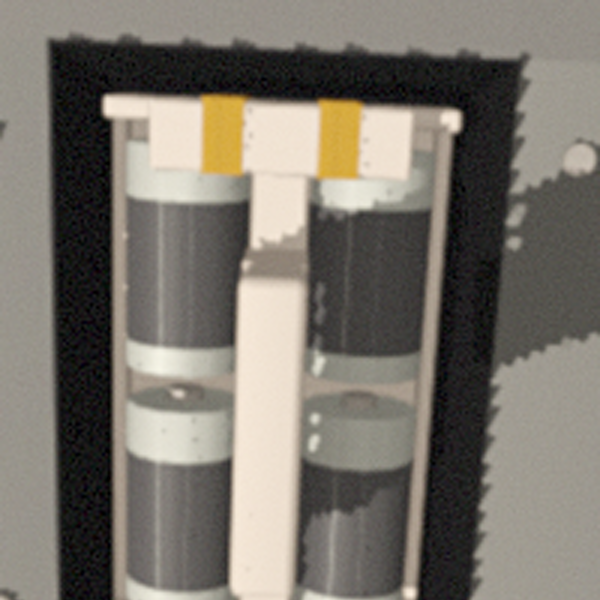

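View pics/w3d.png

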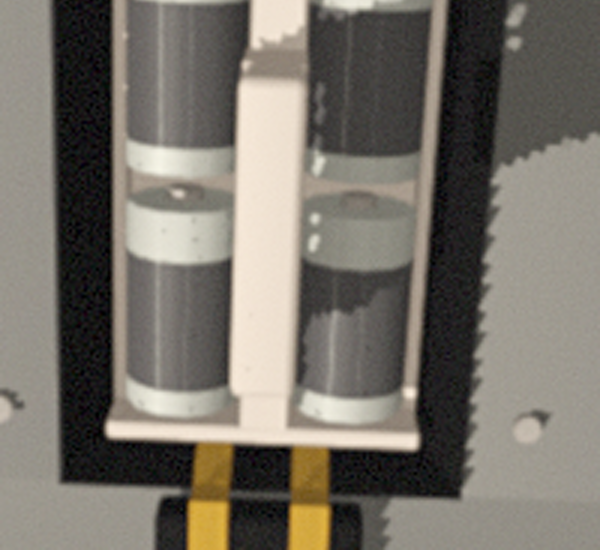

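View pics/w2c.png

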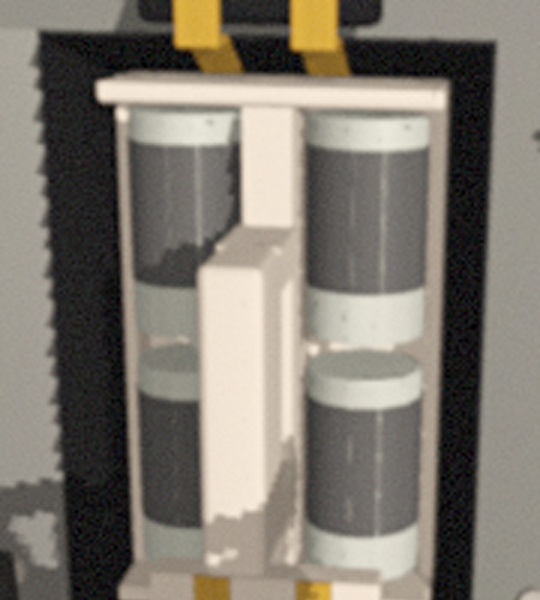

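View pics/w2d.png

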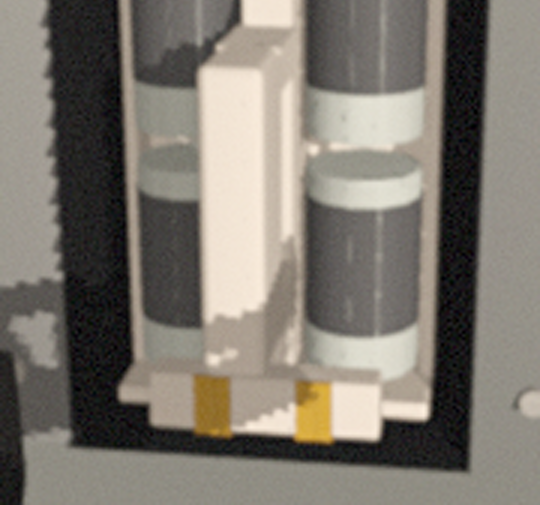

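Run:
```python
from h import *
import pickle,cv2
np.set_printoptions(precision=1,suppress=True)
w3=pickle.load(open('w3.pkl','rb'))
w2=dict(w3); w2['eye']=np.array([476.30445971,209.04434677,331.05291799]); w2['orientation']=np.array([-0.28583498,-0.43695306,0.39148214])
w1=dict(w3); Rt=R([-.019,1.09,.392]); C=np.array([[0,.296,-.955],[.001,.955,.296],[1,-.001,0]]); 
w1['eye']=np.array([475.8,145.9,273])+Rt@[-135.534,76.143,.429]; w1['orientation']=Ro.from_matrix(Rt@C).as_euler('xyz')
f3=lambda x,y:(220+(x+.5)/3-.5,80+(y+.5)/3-.5); f2=lambda x,y:(190+(x+.5)/3-.5,130+(y+.5)/3-.5); f1=lambda x,y:(250+(x+.5)/2.8-.5,110+(y+.5)/2.8-.5)
P2={'+-':(468,670),'--':(70,645),'-+':(40,33),'++':(495,42),'bar+':(233,265),'bar-':(235,573)}
P3={'+-':(50,40),'--':(524,58),'-+':(462,697),'++':(60,683),'bar+':(263,595),'bar-':(273,278)}
P1={'-+':(90,113),'++':(396,127),'+-':(358,553),'--':(82,538),'bar+':(236,272),'bar-':(229,480)}
for nm,(wa,fa,Pa) in {'2':(w2,f2,P2),'1':(w1,f1,P1)}.items():
    Q={}
    for k in P3: Q[k],e=tri(wa,fa(*Pa[k]),w3,f3(*P3[k])); print(nm,k,Q[k],round(e,1))
    c=sum(Q[k] for k in list(P3)[:4])/4; b=(Q['bar+']+Q['bar-'])/2
    print('rim c',c,'bar',b,'bar-rim in bay',np.stack([bx,by,bz])@(b-c),'sizes',np.linalg.norm(Q['++']-Q['+-']),np.linalg.norm(Q['-+']-Q['--']),np.linalg.norm(Q['++']-Q['-+']),np.linalg.norm(Q['+-']-Q['--']),'bar',np.linalg.norm(Q['bar+']-Q['bar-']),'->rim from bar',b-36*bz)
K=np.array([[w3['fx'],0,w3['cx']],[0,w3['fy'],w3['cy']],[0,0,1]])
for nm,(wa,fa,Pa) in {'3':(w3,f3,P3),'2':(w2,f2,P2)}.items():
  for L in ((88,134),(92,138)):
    obj=np.array([[sx*L[0]/2,sy*L[1]/2,0] for sx,sy in((1,-1),(-1,-1),(-1,1),(1,1))],float)
    ok,rv,tv=cv2.solvePnP(obj,np.array([fa(*Pa[k]) for k in('+-','--','-+','++')]),K,None)
    Rw=R(wa['orientation'])@np.diag([1,-1,-1.]); print(nm,L,'c',wa['eye']+Rw@tv[:,0]); print((Rw@cv2.Rodrigues(rv)[0])[:,2],'yaw',np.arctan2(*(Rw@cv2.Rodrigues(rv)[0])[[0,1],1]*[-1,1]))
```

```text
2 +- [643.1 117.4 121.4] 0.0
2 -- [570.6  88.7  75.5] 0.2
2 -+ [521.8 215.3  76.5] 0.6
2 ++ [593.7 243.5 122.1] 0.2
2 bar+ [555.8 188.3 128.5] 0.4
2 bar- [577.2 132.7 128.8] 0.3
rim c [582.3 166.2  98.9] bar [566.5 160.5 128.7] bar-rim in bay [ 0.4  0.4 34.2] sizes 135.4369019471569 135.71670162874182 89.7442437084358 90.41594334624122 bar 59.624604387913195 ->rim from bar [583.3 167.1  97.5]
1 +- [643.6 117.6 120.7] 0.1
1 -- [571.3  89.   74.8] 0.8
1 -+ [522.  215.9  76. ] 1.1
1 ++ [593.8 243.7 121.8] 0.4
1 bar+ [555.9 188.5 128.5] 0.5
1 bar- [577.4 132.5 130.3] 1.2
rim c [582.7 166.5  98.3] bar [566.6 160.5 129.4] bar-rim in bay [ 0.6  0.2 35.5] sizes 135.6000047119825 136.21068884249155 89.57943191331074 90.2354873677218 bar 60.012675150665174 ->rim from bar [583.4 167.   98.2]
3 (88, 134) c [580.2 164.6 103. ]
[-0.5 -0.2  0.9] yaw 0.36173846837122864
3 (92, 138) c [584.  168.1  94.9]
[-0.5 -0.2  0.9] yaw 0.37349411708278196
2 (88, 134) c [581.1 166.9 101.8]
[-0.5 -0.2  0.9] yaw 0.36869537464097296
2 (92, 138) c [584.9 165.6  93. ]
[-0.5 -0.2  0.9] yaw 0.361875063391634
```

Run:
```python
from h import *
g=np.array([566.5,160.5,129.])-21*bz; print(g)
plan(g+50*bz,toolR(-1),2)
```

```text
[576.27876727 164.32435754 110.81346652]
|d|/row 26.432675220041183 |w|/row 0.020471300827341516
1 25.2 7.6 -2.5 0.019 -0.002 0.007;
1 25.2 7.4 -2.7 0.019 -0.002 0.007;
```

```bash
python3 -m handwheel '1 25 7.6 -2.5 0.019 -0.002 0.007; 1 25 7.4 -2.7 0.019 -0.002 0.007; 1 0 0 0 0 0 0'
python3 - <<'E'
from path import *
print(ctrl.read_state()['qpos'])
g=np.array([576.3,164.3,110.8])
plan(g+50*bz,toolR(-1),1); plan(g,toolR(-1),3)
E
```

```text
clock: 6.1
eef_pos: [552.4, 155.3, 155.9]
tool_rot: [3.134, 1.044, 0.364]
force: [-0.3, 0.0, -0.2]
width: 85.2
[ 0.08  0.59 -0.55  2.29  2.23  0.34  1.02]
|d|/row 1.9468421093697184 |w|/row 0.005599150343322545
1 1.9 0.4 0.5 0.001 -0.004 -0.004;
|d|/row 17.286066411330978 |w|/row 0.0018663834477741813
1 17.3 0.0 0.2 0.0 -0.001 -0.001;
1 17.3 0.1 0.2 0.0 -0.001 -0.001;
1 17.3 0.1 0.2 0.0 -0.001 -0.001;
```

```bash
python3 -m handwheel '1 17 0 0.2 0 -0.002 -0.002; 1 17 0 0.2 0 -0.002 -0.002; 1 16 0 0.2 0 0 0; 1 0 0 0 0 0 0'
python3 - <<'E'
from path import *
g=np.array([576.3,164.3,110.8])
plan(g,toolR(-1),1)
E
python3 look.py w4
```

```text
clock: 6.5
eef_pos: [572.5, 165.7, 114.8]
tool_rot: [3.133, 1.047, 0.37]
force: [-0.6, -1.3, -0.6]
width: 85.4
|d|/row 5.6869284414472405 |w|/row 0.0060450360462029045
1 5.0 2.6 -0.6 0.006 -0.001 -0.001;
[ 0.08  0.71 -0.58  2.25  2.29  0.42  1.  ]
```

View pics/w4.png

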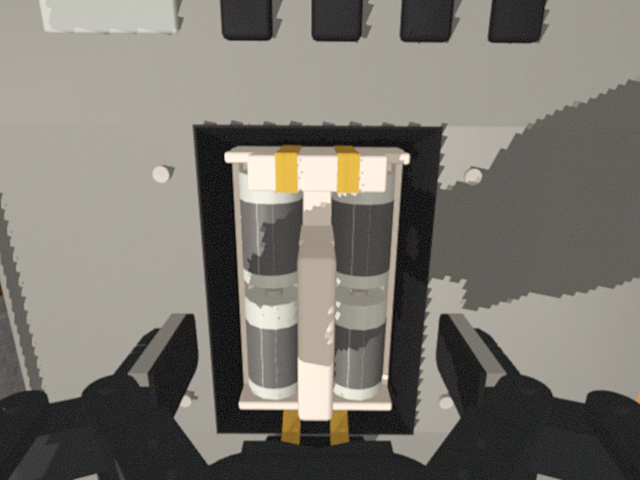

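```bash
python3 -m handwheel '1 5 2.6 -0.6 0.006 0 0; 1 0 0 0 0 0 0; -1 0 0 0 0 0 0; -1 0 0 0 0 0 0; -1 0 0 0 0 0 0; -1 0 0 0 0 0 0; -1 0 0 0 0 0 0; -1 0 0 0 0 0 0; -1 0 0 0 0 0 0; -1 0 0 0 0 0 0'
python3 - <<'E'
from path import *
g=np.array([576.3,164.3,110.8])
plan(g,toolR(-1),1)
E
python3 look.py w5
```

```text
clock: 7.55
eef_pos: [573.6, 163.9, 114.4]
tool_rot: [3.136, 1.046, 0.369]
force: [-0.2, -0.3, 0.4]
width: 10.8
|d|/row 4.491574003507249 |w|/row 0.0030788515844775246
1 4.4 0.6 -0.5 0.002 -0.001 -0.002;
[ 0.09  0.71 -0.58  2.25  2.29  0.42  1.  ]
```

View pics/w5.png

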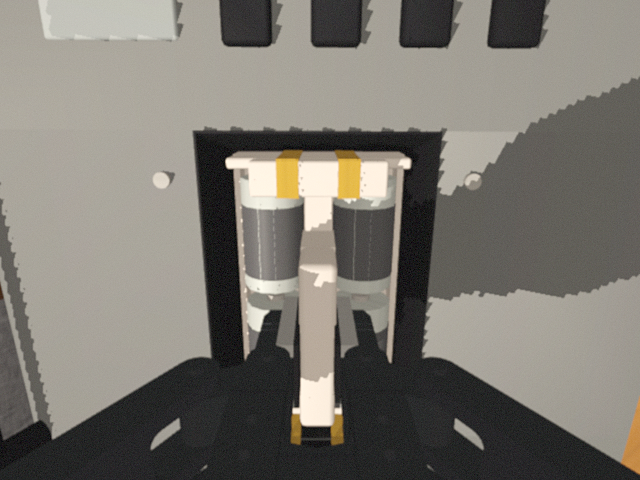

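```bash
python3 - <<'E'
from h import *
B=np.stack([bx,by,bz]); g=np.array([573.6,163.9,114.4]); print(B@(g-np.array([582.8,166.8,98.3])))
plan(g+75*bz,toolR(-1),8,grip=-1)
E
python3 -m handwheel '-1 -8 0 0 0 0 0; -1 -8 0 0 0 0 0; -1 -8 0 0 0 0 0; -1 0 0 0 0 0 0'; python3 look.py w6;python3 - <<'E'
from h import *
plan(np.array([573.6,163.9,114.4])+80*bz,toolR(-1),4,grip=-1)
E
```

```text
[-0.28490032  0.65006326 18.75516594]
|d|/row 9.376558472370917 |w|/row 0.0003820303281478027
-1 -9.4 0.0 -0.0 0.0 -0.0 -0.0;
-1 -9.4 0.0 0.0 0.0 -0.0 -0.0;
-1 -9.4 0.0 0.0 0.0 -0.0 -0.0;
-1 -9.4 0.0 0.0 0.0 -0.0 -0.0;
-1 -9.4 0.0 0.0 0.0 -0.0 -0.0;
-1 -9.4 0.0 0.0 0.0 -0.0 -0.0;
-1 -9.4 0.0 0.0 0.0 -0.0 -0.0;
-1 -9.4 0.0 0.0 0.0 -0.0 -0.0;
clock: 8.0
eef_pos: [560.6, 159.1, 136.3]
tool_rot: [3.138, 1.048, 0.371]
force: [-0.3, 0.5, -3.1]
width: 10.9
[ 0.09  0.65 -0.57  2.27  2.25  0.38  1.01]
|d|/row 13.615953775497653 |w|/row 0.000516123681311567
-1 -13.6 0.1 -0.2 0.0 0.0 -0.0;
-1 -13.6 0.1 -0.2 0.0 0.0 -0.0;
-1 -13.6 0.0 -0.2 0.0 0.0 -0.0;
-1 -13.6 0.0 -0.2 0.0 0.0 -0.0;
```

View pics/w6.png

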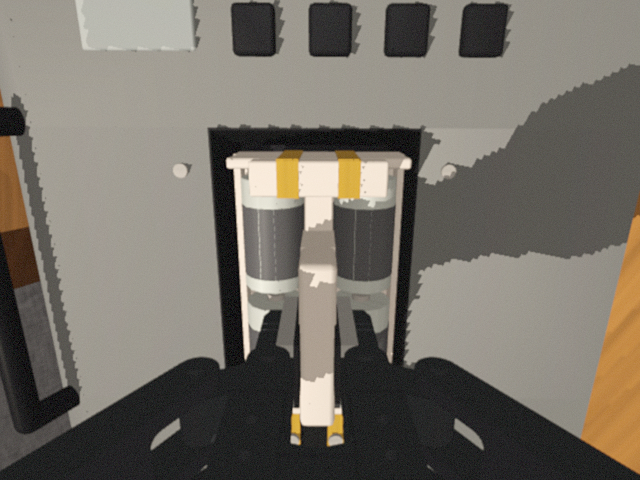

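```bash
python3 -m handwheel '-1 -14 0 -0.2 0 0 0; -1 -14 0 -0.2 0 0 0; -1 -14 0 0 0 0 0; -1 -14 0 0 0 0 0; -1 0 0 0 0 0 0'
python3 - <<'E'
from search import *
st=ctrl.read_state(); print(st['qpos'],st['width'])
T=np.array([573.6,163.9,114.4])+80*bz
plan(T,toolR(-1),1,grip=-1)
q=st['qpos']; X,M=fkp(q)
for sg in (1,-1):
    log=[]; go(q,X,toolR(1),dirw=np.array([sg*np.pi,0,0]),log=log,maxw=.125)
    print(sg,len(log)); print(np.array([l[1] for l in log])[::4])
E
```

```text
clock: 8.55
eef_pos: [533.5, 148.7, 185.7]
tool_rot: [3.139, 1.05, 0.372]
force: [0.0, -0.1, -3.1]
width: 11.1
[ 0.08  0.5  -0.53  2.31  2.12  0.26  1.11] 11.115655743762002
|d|/row 3.554392065738592 |w|/row 0.0028982202327257327
-1 3.2 0.4 -1.5 0.002 0.002 -0.001;
1 26
[[ 0.11  0.5  -0.56  2.31  2.09  0.27  1.03]
 [ 0.2   0.53 -0.7   2.3   1.97  0.34  0.68]
 [ 0.28  0.57 -0.82  2.3   1.89  0.41  0.28]
 [ 0.35  0.61 -0.94  2.3   1.83  0.49 -0.14]
 [ 0.41  0.65 -1.03  2.3   1.8   0.56 -0.57]
 [ 0.45  0.69 -1.12  2.3   1.77  0.62 -1.02]
 [ 0.48  0.73 -1.19  2.3   1.75  0.69 -1.48]]
-1 26
[[ 0.06  0.49 -0.5   2.31  2.16  0.24  1.19]
 [ 0.04  0.49 -0.47  2.31  2.2   0.23  1.64]
 [ 0.04  0.49 -0.47  2.31  2.2   0.23  2.12]
 [ 0.04  0.49 -0.47  2.31  2.2   0.23  2.6 ]
 [ 0.    0.49 -0.42  2.32  2.34  0.23  2.94]
 [-0.15  0.49 -0.22  2.35  2.82  0.23  2.94]
 [-0.3   0.49  0.    2.36  3.29  0.23  2.94]]
```

```bash
python3 -m handwheel '-1 3 0 -1 0.13 0 0; -1 0 0 0 0.13 0 0; -1 0 0 0 0.13 0 0; -1 0 0 0 0.13 0 0; -1 0 0 0 0.13 0 0; -1 0 0 0 0.13 0 0; -1 0 0 0 0.13 0 0; -1 0 0 0 0.13 0 0; -1 0 0 0 0.13 0 0; -1 0 0 0 0.13 0 0'
cat > chk.py <<'E'
from path import *
import sys
st=ctrl.read_state(); print(st['qpos'],st['width'],st['force'])
T=np.array([573.6,163.9,114.4])+float(sys.argv[1])*bz
w=delta(st,T,toolR(1)); print(w)
E
python3 chk.py 80
```

```text
clock: 9.55
eef_pos: [537.9, 148.1, 178.8]
tool_rot: [-1.793, 1.052, 0.365]
force: [-0.4, -0.3, -2.4]
width: 10.7
[ 0.31  0.61 -0.89  2.3   1.87  0.47  0.04] 10.741697090612318 [-0.38 -0.33 -2.36]
(array([-4.75, -1.94,  1.35]), array([ 1.79, -0.01, -0.  ]))
```

```bash
python3 -m handwheel '-1 -0.7 0 0 0.13 0 0; -1 -0.7 0 0 0.13 0 0; -1 -0.7 0 0 0.13 0 0; -1 -0.7 0 0 0.13 0 0; -1 -0.7 0 0 0.13 0 0; -1 -0.7 0 0 0.13 0 0; -1 -0.7 0 0 0.13 0 0; -1 -0.7 0 0 0.13 0 0; -1 -0.7 0 0 0.13 0 0; -1 -0.7 0 0 0.13 0 0'; python3 chk.py 80
```

```text
clock: 10.55
eef_pos: [537.5, 141.8, 178.2]
tool_rot: [-0.436, 1.059, 0.35]
force: [0.1, 0.0, -3.1]
width: 10.7
[ 0.45  0.72 -1.13  2.29  1.77  0.67 -1.2 ] 10.736191254707164 [ 0.05  0.01 -3.09]
(array([-4.08,  5.05,  6.76]), array([ 0.42, -0.01,  0.01]))
```

```bash
python3 -m handwheel '-1 -1 1 2 0.11 0 0; -1 -1 1 2 0.11 0 0; -1 -1 1 2 0.1 0 0; -1 -1 1 1 0.1 0 0; -1 0 0 0 0 0 0'; python3 look.py w7
cat > chk2.py <<'E'
from path import *
import sys
st=ctrl.read_state(); print(st['qpos'],st['width'],st['force'])
C=np.array([582.8,166.8,98.3])+.3*bx-.6*by
B=np.stack([bx,by,bz]); print('bay-frame TCP rel. target axis',B@(st['eef_pos']-C),'seat 18.75')
T=C+float(sys.argv[1])*bz
print(*delta(st,T,toolR(1)))
E
python3 chk2.py 95
```

```text
clock: 11.05
eef_pos: [539.7, 145.3, 180.8]
tool_rot: [0.005, 1.063, 0.341]
force: [-0.8, 0.2, -3.6]
width: 10.9
[ 0.46  0.74 -1.17  2.28  1.73  0.7  -1.62]
[ 0.46  0.74 -1.17  2.28  1.73  0.7  -1.61] 10.74430021750113 [-0.88 -0.5  -3.93]
bay-frame TCP rel. target axis [-0.76 -3.89 95.36] seat 18.75
[0.29 3.92 0.65] [-0.03 -0.02  0.02]
```

View pics/w7.png

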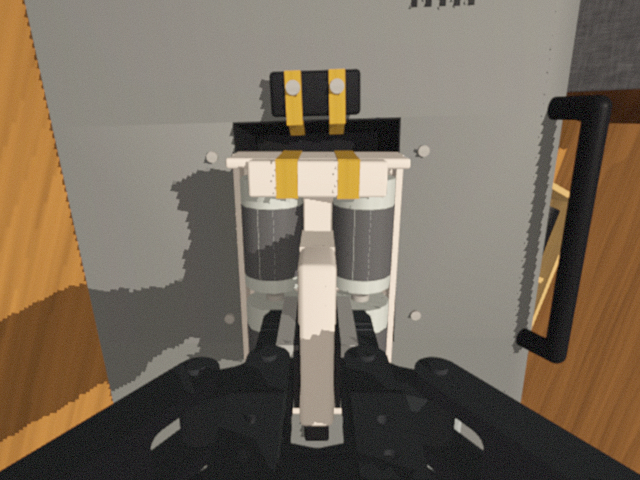

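```bash
python3 -m handwheel '-1 0 4 0.7 -0.03 -0.02 0.02; -1 0 0 0 0 0 0'; python3 chk2.py 60
```

```text
clock: 11.3
eef_pos: [539.2, 148.5, 180.2]
tool_rot: [0.002, 1.044, 0.38]
force: [-0.6, 0.4, -3.2]
width: 10.8
[ 0.47  0.75 -1.17  2.29  1.79  0.69 -1.62] 10.844528760760458 [-0.62  0.37 -3.24]
bay-frame TCP rel. target axis [-0.32 -0.55 94.57] seat 18.75
[34.58  0.41  0.2 ] [ 0.  0. -0.]
```

```bash
python3 -m handwheel '-1 13 0.3 0.1 0 0 0; -1 13 0.3 0.1 0 0 0; -1 12 0 0 0 0 0; -1 0 0 0 0 0 0'; python3 look.py w8;  python3 chk2.py 60
```

```text
clock: 11.7
eef_pos: [558.6, 154.6, 145.6]
tool_rot: [-0.008, 1.045, 0.371]
force: [0.2, -0.1, -3.3]
width: 10.7
[ 0.42  0.84 -1.13  2.27  1.88  0.75 -1.67]
[ 0.42  0.84 -1.13  2.27  1.88  0.75 -1.67] 11.12821223338449 [-0.46 -0.26 -2.1 ]
bay-frame TCP rel. target axis [ 0.15 -1.67 55.08] seat 18.75
[-4.92  1.66 -0.12] [0.01 0.   0.  ]
```

View pics/w8.png

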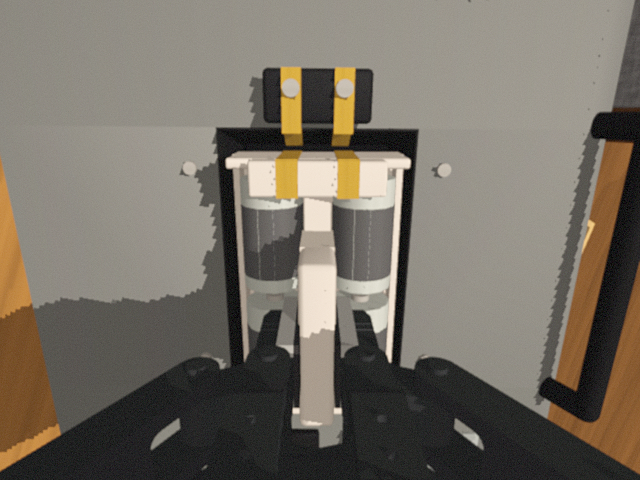

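```bash
python3 -m handwheel '-1 3 1.7 -0.1 0.01 0 0; -1 6 0.3 0 0 0 0; -1 0 0 0 0 0 0'; python3 chk2.py 35
```

```text
clock: 12.05
eef_pos: [561.9, 158.5, 138.7]
tool_rot: [0.002, 1.044, 0.371]
force: [-0.1, 0.3, -2.6]
width: 11.0
[ 0.41  0.86 -1.13  2.26  1.9   0.76 -1.69] 10.950198588701387 [-0.06  0.32 -2.62]
bay-frame TCP rel. target axis [ 0.45  0.49 46.17] seat 18.75
[11.17 -0.48 -0.49] [-0.  0.  0.]
```

```bash
python3 -m handwheel '-1 6 -0.4 -0.5 0 0 0; -1 5 0 0 0 0 0; -1 0 0 0 0 0 0'; python3 chk2.py 28
```

```text
clock: 12.35
eef_pos: [567.5, 160.0, 128.5]
tool_rot: [0.001, 1.043, 0.37]
force: [-0.5, 0.2, -3.7]
width: 11.0
[ 0.4   0.89 -1.12  2.26  1.93  0.78 -1.7 ] 10.96316229737572 [-0.51  0.16 -3.71]
bay-frame TCP rel. target axis [ 0.29 -0.16 34.53] seat 18.75
[ 6.53  0.17 -0.32] [-0.  0.  0.]
```

```bash
python3 -m handwheel '-1 4 0 -0.3 0 0 0; -1 4 0 0 0 0 0; -1 0 0 0 0 0 0'; python3 chk2.py 19
```

```text
clock: 12.65
eef_pos: [571.3, 161.3, 120.7]
tool_rot: [0.001, 1.043, 0.369]
force: [-1.0, 0.5, -2.5]
width: 11.1
[ 0.39  0.91 -1.11  2.25  1.95  0.79 -1.71] 11.11567306145731 [-0.95  0.55 -2.51]
bay-frame TCP rel. target axis [-0.07 -0.31 25.7 ] seat 18.75
[6.7  0.33 0.05] [-0.  0.  0.]
```

```bash
python3 -m handwheel '-1 3 0.3 0 0 0 0; -1 2.5 0 0 0 0 0; -1 0 0 0 0 0 0'; python3 chk2.py 19
```

```text
clock: 12.95
eef_pos: [574.1, 162.6, 115.5]
tool_rot: [0.001, 1.043, 0.369]
force: [0.4, 0.3, -3.0]
width: 10.8
[ 0.38  0.92 -1.1   2.24  1.96  0.79 -1.71] 10.830217078201999 [ 0.4   0.32 -3.01]
bay-frame TCP rel. target axis [-0.01 -0.14 19.7 ] seat 18.75
[0.7  0.15 0.01] [-0.  0.  0.]
```

```bash
python3 -m handwheel '-1 1 0.1 0 0 0 0; -1 0.7 0 0 0 0 0; -1 0 0 0 0 0 0'; python3 chk2.py 19;  python3 look.py w9
```

```text
clock: 13.25
eef_pos: [574.6, 162.9, 115.0]
tool_rot: [-0.002, 1.042, 0.367]
force: [-0.6, 0.2, -2.3]
width: 10.7
[ 0.38  0.93 -1.1   2.24  1.96  0.79 -1.71] 10.748404212354561 [-0.6   0.24 -2.32]
bay-frame TCP rel. target axis [ 0.17 -0.08 19.  ] seat 18.75
[ 0.    0.08 -0.17] [-0.  0.  0.]
[ 0.38  0.93 -1.1   2.24  1.96  0.79 -1.71]
```

View pics/w9.png

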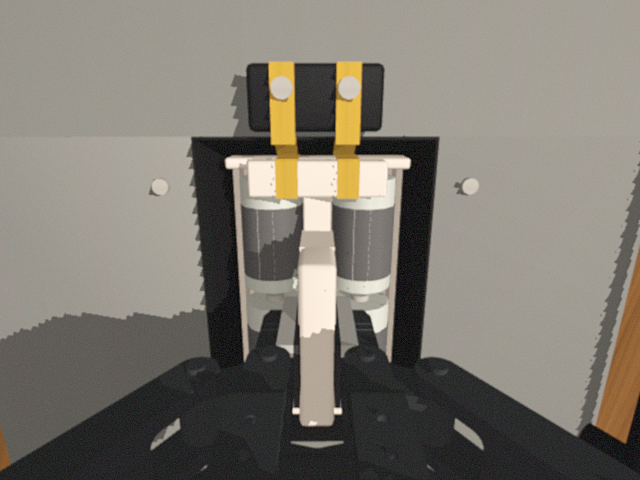

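```bash
python3 -m handwheel '-1 1.5 0 0 0 0 0; -1 1.5 0 0 0 0 0; -1 0 0 0 0 0 0'; python3 chk2.py 19
```

```text
clock: 13.6
eef_pos: [574.6, 163.0, 115.2]
tool_rot: [-0.009, 1.04, 0.362]
force: [-0.6, 1.1, -3.5]
width: 10.9
[ 0.38  0.93 -1.1   2.25  1.97  0.8  -1.71] 10.894899482207077 [-0.63  1.08 -3.49]
bay-frame TCP rel. target axis [ 0.3   0.01 19.18] seat 18.75
[ 0.18 -0.01 -0.3 ] [-0.    0.01  0.01]
```

```bash
python3 -m handwheel '-1 2.5 0 -0.3 0 0.01 0.01; -1 2.5 0 0 0 0 0'; python3 chk2.py 18;python3 -m handwheel '-1 0 0 0 0 0 0'; python3 chk2.py 18
```

```text
clock: 13.8
eef_pos: [575.6, 163.2, 114.8]
tool_rot: [-0.001, 1.046, 0.376]
force: [-25.5, -15.8, 37.2]
width: 11.0
[ 0.38  0.92 -1.1   2.24  1.95  0.78 -1.69] 11.040926530877899 [-25.46 -15.85  37.21]
bay-frame TCP rel. target axis [ 0.99 -0.08 18.29] seat 18.75
[ 0.29  0.09 -0.99] [ 0.  0. -0.]
clock: 13.9
eef_pos: [575.6, 163.0, 115.6]
tool_rot: [-0.003, 1.045, 0.374]
force: [-0.2, -0.3, -4.3]
width: 10.9
[ 0.38  0.92 -1.1   2.24  1.95  0.78 -1.69] 10.85613506082286 [-0.19 -0.28 -4.28]
bay-frame TCP rel. target axis [ 1.37 -0.31 19.01] seat 18.75
[ 1.01  0.32 -1.37] [ 0.  0. -0.]
```

```bash
python3 -m handwheel '-1 1 0 -1 0 0 0; -0.6 0 0 0 0 0 0; -0.3 0 0 0 0 0 0; 0 0 0 0 0 0 0; 0.5 0 0 0 0 0 0; 1 0 0 0 0 0 0; 1 0 0 0 0 0 0; 1 0 0 0 0 0 0; 1 0 0 0 0 0 0'; python3 chk2.py 60; python3 look.py w10
```

```text
clock: 14.8
eef_pos: [578.2, 165.2, 115.2]
tool_rot: [0.001, 1.04, 0.379]
force: [-0.7, -0.2, -0.6]
width: 85.3
[ 0.38  0.93 -1.1   2.23  1.96  0.78 -1.7 ] 85.30693578934564 [-0.68 -0.24 -0.56]
bay-frame TCP rel. target axis [ 3.94  0.78 17.12] seat 18.75
[-42.91  -0.63  -3.64] [ 0.    0.01 -0.  ]
[ 0.38  0.93 -1.1   2.23  1.96  0.78 -1.7 ]
```

View pics/w10.png

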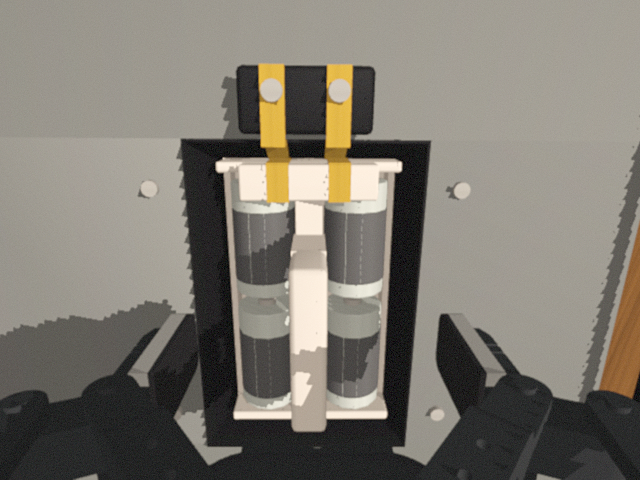

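```bash
python3 -m handwheel '1 -15 0 -2 0 0 0; 1 -20 0 -1 0 0 0; 1 -30 0 0 0 0 0; 1 -30 0 0 0 0 0; 1 0 0 0 0 0 0'; python3 chk2.py 115; python3 look.py w11
```

```text
clock: 15.35
eef_pos: [528.9, 146.3, 196.7]
tool_rot: [0.004, 1.043, 0.382]
force: [0.4, 0.1, 0.0]
width: 85.5
[ 0.48  0.68 -1.17  2.3   1.74  0.64 -1.6 ] 85.47709618556236 [0.43 0.08 0.03]
bay-frame TCP rel. target axis [ -1.01   1.14 114.03] seat 18.75
[-0.97 -1.14  1.01] [ 0.  0. -0.]
[ 0.48  0.68 -1.17  2.3   1.74  0.64 -1.6 ]
```

View pics/w11.png

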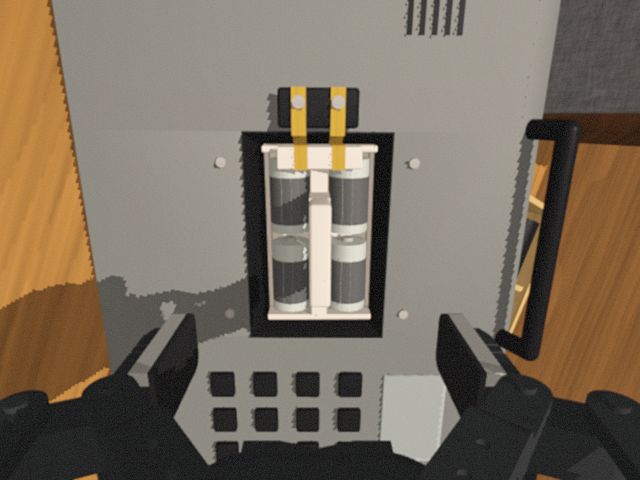

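Run:
```python
from h import *
from cell import get_image
import pickle,cv2
w=pickle.load(open('w11.pkl','rb')); C=np.array([582.8,166.8,98.3])
for n,d in [('bar+',(0,30,35)),('bar-',(0,-30,35)),('bar+ 3mm high',(0,30,38)),('bar- 3 high',(0,-30,38)),('rim++',(45,68,0)),('rim--',(-45,-68,0)),('cap top end+y',(0,58,6)),('tray -y',(0,-58,-3))]:
    X=C+d[0]*bx+d[1]*by+d[2]*bz; print(n,(proj(w,X)-[230,70])*3.0)
a=cv2.imread('pics/w11.png')[70:350,230:410]; b=cv2.resize(a,None,fx=3,fy=3,interpolation=cv2.INTER_CUBIC); cv2.imwrite('pics/w11c.png',b[:520]); cv2.imwrite('pics/w11d.png',b[320:])
cv2.imwrite('pics/scene9.png',get_image('scene')); cv2.imwrite('pics/top9.png',get_image('top'))
```

```text
bar+ [260.78387244 408.77505314]
bar- [259.28014834 715.08960948]
bar+ 3mm high [260.87770434 412.37218019]
bar- 3 high [259.34850287 722.17975516]
rim++ [489.8055177  182.25456193]
rim-- [ 60.63977128 797.21647784]
cap top end+y [260.65765766 235.60687713]
tray -y [258.01321016 751.85156984]
```

View pics/w11c.png

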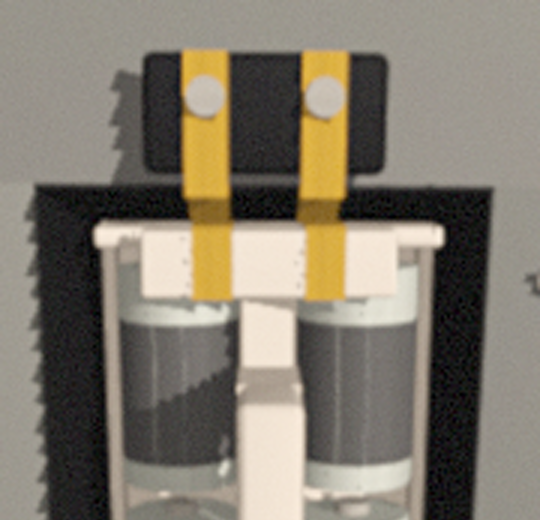

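View pics/w11d.png

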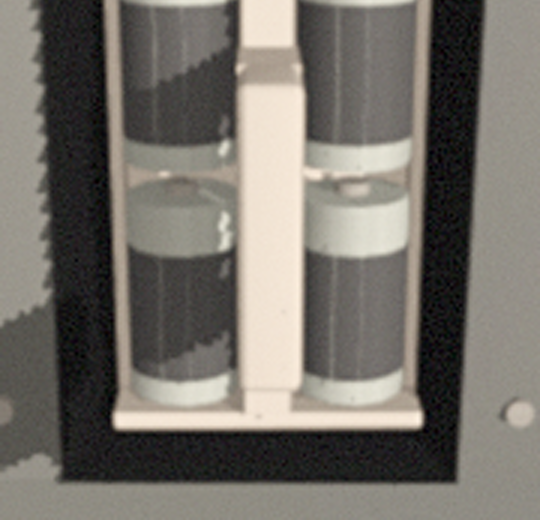

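View pics/scene9.png

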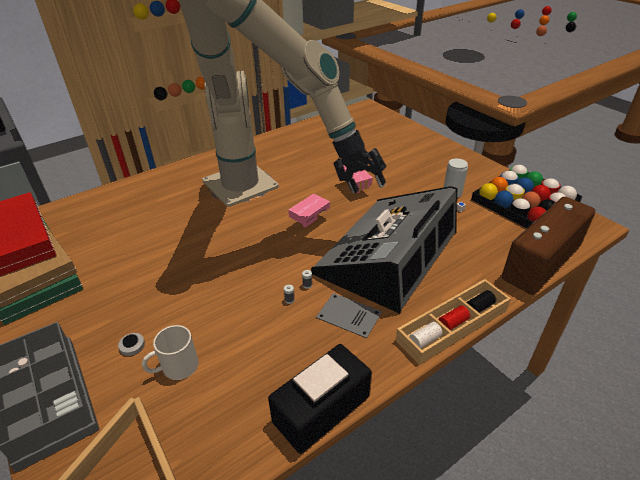

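View pics/top9.png

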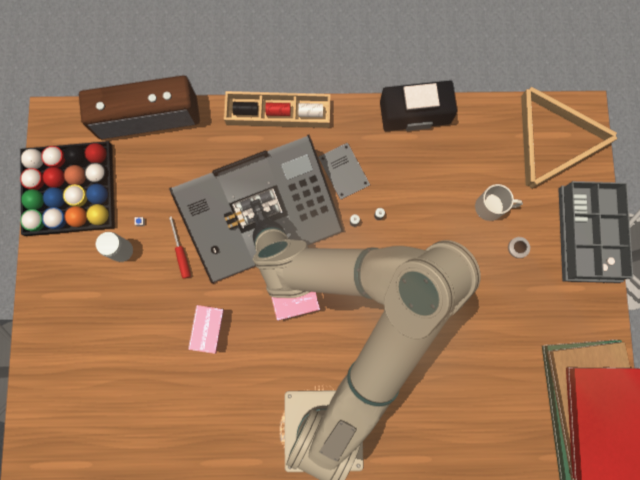

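```bash
python3 -m handwheel '1 -5 -30 0 0 0 0; 1 -5 -30 0 0 0 0; 1 0 0 0 0 0 0'; python3 chk2.py 115; python3 look.py w12
python3 - <<'E'
import cv2
a=cv2.imread('pics/w12.png'); cv2.imwrite('pics/w12c.png',a)
E
```

```text
clock: 15.8
eef_pos: [548.1, 88.2, 199.1]
tool_rot: [0.016, 1.049, 0.394]
force: [-0.6, -0.4, 0.5]
width: 85.4
[ 0.63  0.67 -1.14  2.27  1.68  0.52 -1.4 ] 85.43546910514418 [-0.65 -0.4   0.55]
bay-frame TCP rel. target axis [ -2.72 -59.98 117.74] seat 18.75
[ 3.36 59.95  2.84] [ 0.   -0.   -0.01]
[ 0.63  0.67 -1.14  2.27  1.68  0.52 -1.4 ]
```

View pics/w12.png

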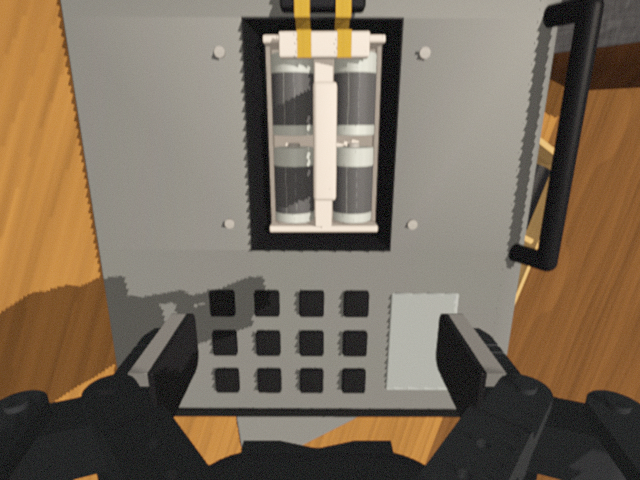

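Run:
```python
import cv2
a=cv2.imread('pics/w12.png')[5:265,230:410]; b=cv2.resize(a,None,fx=3,fy=3,interpolation=cv2.INTER_CUBIC); cv2.imwrite('pics/w12c.png',b[:400]); cv2.imwrite('pics/w12d.png',b[380:])
```

```text
(no output)
```

View pics/w12c.png

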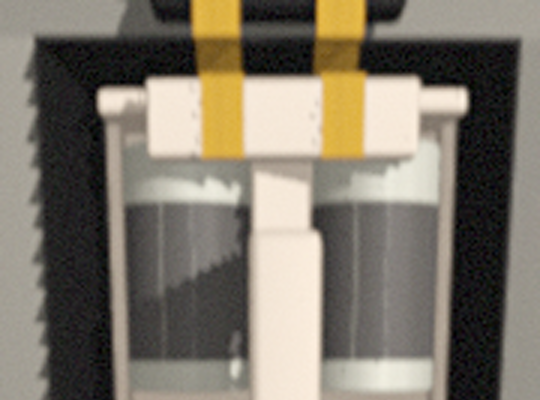

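View pics/w12d.png

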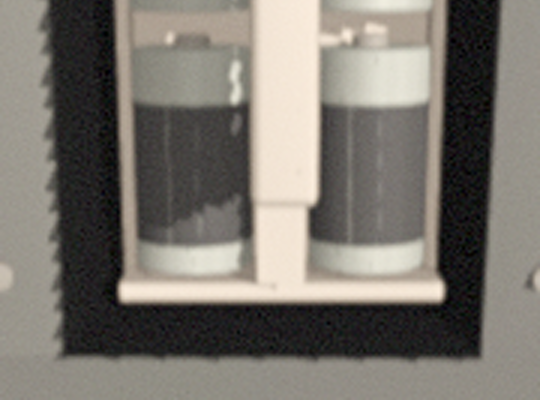

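Run:
```python
from h import *
import pickle
np.set_printoptions(precision=1,suppress=True)
a=pickle.load(open('w11.pkl','rb')); b=pickle.load(open('w12.pkl','rb'))
fa=lambda p:(230+(p[0]+.5)/3-.5,70+(p[1]+.5)/3-.5); fb=lambda p:(230+(p[0]+.5)/3-.5,5+(p[1]+.5)/3-.5)
A={'-+':(38,187),'++':(492,188),'+-':(457,801),'--':(62,798),'bar+':(271,405),'bar-':(270,708)}
B={'-+':(37,40),'++':(520,40),'+-':(480,736),'--':(62,736),'bar+':(287,233),'bar-':(285,583)}
Q={k:tri(a,fa(A[k]),b,fb(B[k])) for k in A}
for k in Q: print(k,*Q[k])
c=sum(Q[k][0] for k in list(A)[:4])/4; m=(Q['bar+'][0]+Q['bar-'][0])/2
print(c,m,np.stack([bx,by,bz])@(m-c))
```

```text
-+ [521.8 214.9  79.4] 0.3166639769190659
++ [592.8 242.9 123.5] 0.04745470801756457
+- [641.2 118.3 123.7] 0.16539675547353985
-- [570.9  89.4  76.1] 0.5724209278753474
bar+ [555.3 189.7 131.6] 0.1693872416453308
bar- [576.5 135.4 132. ] 0.09148530761782259
[581.7 166.4 100.7] [565.9 162.6 131.8] [ 1.6  2.2 34.9]
```

```bash
python3 -c "
from cell import ctrl
print(ctrl.finish_job())"
```

```text
the job is handed in; nothing more can be done
None
```

The battery carrier is now in the bay the right way round, fully home as far as I could measure. I lifted it clear by the handle, turned it half round above the bay, lowered it in under control, let go and backed the arm off. I handed the job in at about 15.9 s.

- **Seating:** the last two wrist pictures put the handle top 34.9 mm above the rim. It was 34.2 to 35.5 mm when the carrier was first seated the wrong way, and the given sizes make it 36 mm. The jaws met the floor within about 0.5 mm of the height they held at first. That final push rose briefly to about 48 N along the bay's normal. It was the held carrier meeting the floor, and well under the 120 N wrist limit.
- **Orientation:** the carrier's brass strips line up with the terminal strips.
- **Position in the bay:** it lies about 1.6 mm (x) and 2.2 mm (y) off the measured bay centre. That is at the edge of the 2 mm play; I put the 0.2 mm excess down to measuring error.
- **Other things:** the final scene and top views show everything I could see where it started. In the top view the arm covers part of one pink look-alike.

One check disagreed early on: the first height estimates from the fixed cameras and the single wrist view differed by up to 10 mm. I used wrist pictures from two sides instead, which matched the given sizes to within about 2 mm.

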